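# Swing a lying control box upright and stand it in its test bay

## Task

Lift the white control box out of its cradle by the two pivot pins on its sides, keeping it level until it is well clear, then loosen the grip so that its foot swings down and it hangs upright in the air, and grip it firmly again. Set it standing on the open bench and let go, then take it anew by its front and back, since the bay leaves no room for fingers at its sides, and lower it into the test bay without dropping it, toggle switches facing the robot's side, standing flat on the bay floor between the curbs. Do not disturb the mouse, the screwdriver or the jar.

Things in the scene. Friction and masses are not known exactly. Their poses are not given: they have to be found in the camera images.
- ctrlbox: White plastic control box, 50 mm wide (y), 34 deep (x), 120 tall (z), about 0.22 kg, centre of mass mid-height. Origin: centre of its foot (the 34 x 50 mm underside); z runs from foot to top, -x is the front with the toggle switches, y runs along the pivot pins. At the start it lies in the cradle on its back, front up, its axis level 47 mm above the bench.
- lugs (a point): Point midway between the two pivot pins, inside the box, 105 mm above the foot. On each side a black boss (14 mm across, 5 mm high) bears a steel pin, 5 mm thick, 3 mm long: 66 mm from pin end to pin end along the box's y. Pinched with 80 N or more on the pin ends the box stays level; eased below some 50 N it begins to turn about the pins, at 5 to 8 N it hangs nearly upright, under 3 N it may fall
- toggles (a point): Tip of the middle one of three steel toggle switches in a row across the box's front, 17 mm out from the front face and 40 mm above the foot. Small lamps lie 62 mm above the foot; above 68 mm the front and all the back are plain and may be gripped.
- cradle: Fixed black cradle. Origin: on the bench below the middle of the lying box; x points from the box's foot to its top. A 62 mm wide block carries the box 30 mm above the bench from x = -68 to +32 mm, with rails (to x = +7 mm) and a foot lip 14 mm high, 3 mm clear of the box. The top end with the pins (at x = +45 mm) sticks out free beyond the block.
- bay: Fixed aluminium test bay. Origin: on the bench under its middle; its front is -x, the side towards the robot (turned up to 23 degrees off). Two side cheeks, 70 mm long in x, 8 mm thick and 130 mm tall, stand 78 mm apart (inner faces at y = +-39 mm). It is open at front, back and top.
- bay_floor (a point): Centre of the bay's floor, 6 mm above the bench; same axes as the bay. Grey curbs 8 mm high across the front and back of the floor, their inner faces at x = +-21.5 mm, leave a 43 mm deep pocket for the 34 mm deep foot of the box.
- mouse: Bystander: grey and black computer mouse, 102 x 62 x 35 mm, beyond the middle of the bench. Origin under its middle.
- driver: Bystander: black-handled screwdriver lying about across the bench close in front of the robot. Origin under its middle.
- jar: Bystander: small clear jar with a black cap, 52 mm across, 60 mm tall, far side of the bench. Origin under its middle.
Things that resemble listed ones, but are neither listed nor needed, are in the scene too. Several things have the shape of the ctrlbox; the one meant has the colours described above. Of the things that look like the bay, take the one that is farthest to the robot's left at the start.

How it is judged:
On the way, in this order (a step that is already met when the one before it is completed fails the run):
1. the box is lifted by the gripper, still about level (within 20 degrees), its foot's centre over 100 mm above the bench (height (world z) of ctrlbox above 0.1 m and angle between ctrlbox's own z axis and vertical above 1.22 rad and contact force between the fingers and ctrlbox above 0.5 N), for 0.2 s.
2. the box hangs upright (within 15 degrees) and quiet, gripped firmly again (over 20 N of contact force in all), its foot over 12 mm above the bench (height (world z) of ctrlbox above 0.012 m and angle between ctrlbox's own z axis and vertical below 0.26 rad and contact force between the fingers and ctrlbox above 20 N and angular speed of ctrlbox below 0.6 rad/s), for 0.3 s.
3. the box, still held, is lowered on to the open bench, foot down, over 90 mm from the bay's middle (height (world z) of ctrlbox below 0.009 m and angle between ctrlbox's own z axis and vertical below 0.3 rad and contact force between the fingers and ctrlbox above 0.5 N and horizontal distance between ctrlbox and bay above 0.09 m), for 0.1 s.
4. the box stands by itself on the open bench, let go (height (world z) of ctrlbox below 0.004 m and angle between ctrlbox's own z axis and vertical below 0.05 rad and contact force between the fingers and ctrlbox below 0.05 N and horizontal distance between ctrlbox and bay above 0.09 m and linear speed of ctrlbox below 0.02 m/s), for 0.3 s.
5. the box, held again, is set down in the bay: foot on the floor between the curbs, toggle switches at the bay's front (x of ctrlbox in the frame of bay_floor between -0.007 and 0.007 m and y of ctrlbox in the frame of bay_floor between -0.008 and 0.008 m and z of ctrlbox in the frame of bay_floor below 0.004 m and angle between ctrlbox's own z axis and vertical below 0.05 rad and angle between the x axis of ctrlbox and the x axis of bay, either way round below 0.12 rad and x of toggles in the frame of bay below -0.02 m and contact force between the fingers and ctrlbox above 0.5 N), for 0.1 s.
At the end, for the whole second after the job is handed in: The box stands at rest in the bay: foot within 4 mm of the floor's height, centre within 7 mm front to back and 8 mm sideways of the bay floor's centre, upright within 0.05 rad, square to the bay within 0.12 rad, toggle switches at the bay's front, released (x of ctrlbox in the frame of bay_floor between -0.007 and 0.007 m and y of ctrlbox in the frame of bay_floor between -0.008 and 0.008 m and z of ctrlbox in the frame of bay_floor below 0.004 m and angle between ctrlbox's own z axis and vertical below 0.05 rad and angle between the x axis of ctrlbox and the x axis of bay, either way round below 0.12 rad and x of toggles in the frame of bay below -0.02 m and linear speed of ctrlbox below 0.02 m/s); the robot touches nothing.
It fails at once if the mouse is moved by more than 30 mm (distance of mouse from where it was at the start of the episode above 0.03 m).
It fails at once if the screwdriver is moved by more than 30 mm (distance of driver from where it was at the start of the episode above 0.03 m).
It fails at once if the jar is moved by more than 30 mm (distance of jar from where it was at the start of the episode above 0.03 m).
It also fails if it takes over 70 s, if anything falls off the work surface, if the arm or the gripper's body presses on something with over 40 N, if the wrist force passes 120 N, or if a joint passes its speed limit or range.

## Robot

A 6-joint arm with a two-finger parallel gripper is mounted at the origin on the work surface. World frame = base frame: x ahead of the robot, y to its left, z up, the work surface at z = 0. Lengths are in m, angles in rad, forces in N, time in s.
With the tool pointing down it reaches from about 0.25 to 0.775 m from the base axis. Payload 4 kg.
Tool frame: the origin (TCP) lies at the very end of the fingers, on their centre line; the grasp point (between the pads) lies 19 mm behind it; z points along the fingers, y is the line along which they close (so a half turn about z gives the same grasp; the last joint's range is limited). The gripper opens to 94 mm and grips with 3 to 60 N. Pads are 16 mm wide; open, the fingers measure 119 mm over their backs; the gripper's body (75 mm by 177 mm) begins 78 mm behind the grasp point.
Start: joints at [-1.303, 0.087, 1.371, -0, 1.684, -0.103], TCP at [0.199, -0.513, 0.185] pointing down, gripper open.
Joint ranges: [-3.1, 3.1], [-0.76, 2.03], [0.27, 2.55], [-1.08, 4.22], [0.17, 2.65], [-2.57, 2.57]. Speed limits (rad/s): [2.79, 2.79, 3.14, 3.14, 3.14, 3.14].

## Interface

Orientations are given as [roll, pitch, yaw] about the fixed x, y, z axes, in that order (R = Rz(yaw) Ry(pitch) Rx(roll)).
In Python, from bench import robot gives the robot as it stands. The module is installed in compiled form; this text tells all that it offers.
- The arm moves only by the tool move_arm, never from a script. Its argument "deltas" is one flat list of numbers, 7 for each row, row after row: the turn, a rotation vector about the tool's x, y, z in rad, then the shift along the tool's x, y, z in cm, then the closure, from -1 (fully open) to 1 (shut). A call has 1 to 8 rows; each row is the pose to reach, as a shift and turn from the pose commanded when the call began, along the tool's axes at that moment; what a row does not reach only later rows make up. A row lasts 1/10 s, in which the tool goes at most 50 mm and 8.59 degrees, less where a joint would pass 70% of its speed; a pose out of reach is approached as far as the arm can. A call with a gripper value outside its range is refused whole. The fingers move at their own pace and stop on an object; the grip force is fixed at half the most. Time passes only in rows, so rows that repeat a pose let the fingers close. It gives the time, the measured TCP pose, the force, the opening and the grip force at its end, in the units of the state.
- robot.get_obs(): the state, without advancing time (a new reading comes with each control period).
- robot.snapshot(name): name is "scene" or "top" or "wrist"; returns a dict with "image" (384x512x3 uint8, red, green, blue), "depth" (384x512 float32, m along the optical axis (not along the pixel's ray), 0 where there is no reading), "fov_y" (degrees; the focal length in pixels is half the picture's height over the tangent of half this angle, whatever the lens; pixels are square), "cx", "cy" (the principal point, pixels), "D" ([k1, k2, p1, p2, k3] as OpenCV has them; the pictures are not rectified), "origin" and "orientation" of the camera in the world; the wrist camera has in their place "T_tool_cam" (4x4, takes a point from camera to tool coordinates, whose origin is the TCP and whose axes are the flange's). Camera axes: x right, y up, looking along -z (the intrinsics and any distortion apply to the point x, -y, -z); pixel columns grow to the right and rows downward; lengths in m; the calibration is good to about 2 mm. A picture is of the moment at which its call begins: read the wrist's pose just before it.
- robot.close_job(): hands the job in; it is judged then, once.
The state is a dict: "time": time; "joint_positions": joint angles; "qvel": joint speeds; "joint_torque": joint torques, N m; "tool_pos": TCP position; "ee_rot": TCP orientation; "wrist_force": force on the tool from outside, world axes, zero at the start; "wrist_torque": the same for the moment, N m; "width": finger opening in m; "finger_force": force on a finger pad.
Only numpy, scipy, OpenCV 4.12 (cv2) and the standard library are available. Lean on these libraries where they do the work, as an engineer would, in place of code of your own. Each camera call takes 0.05 s, during which the arm holds its last target. There are 200 camera calls.

## Working session

There is one attempt and no reset: what is moved stays moved. The work goes in short steps, Python scripts to look and compute and a tool call to move; the robot and the scene stay as the last step left them, time stands still between calls to the robot, and variables do not carry over. Pictures are saved under pics/ and viewed, at most 10 in all, crops included, and the job is handed in when it is done.

Besides the shell and the picture viewer there is one more tool, called after "Call:" as a command line: name --argument value ..., lists and objects as JSON in quotes. move_arm: Moves the arm, as the interface text tells. Its arguments: {"type":"object","properties":{"deltas":{"type":"array","items":{"type":"number"}}},"required":["deltas"]}

```bash
mkdir -p pics
cat > h.py <<'E'
import numpy as np, cv2
from bench import robot
from scipy.spatial.transform import Rotation as R
def snap(n):
    o=robot.get_obs(); s=robot.snapshot(n)
    f=192/np.tan(np.radians(s['fov_y'])/2)
    s['K']=np.array([[f,0,s['cx']],[0,f,s['cy']],[0,0,1.]])
    if n=='wrist':
        T=np.eye(4);T[:3,:3]=R.from_euler('xyz',o['ee_rot']).as_matrix();T[:3,3]=o['tool_pos'];T=T@np.array(s['T_tool_cam'])
    else:
        T=np.eye(4);q=np.array(s['orientation'])
        T[:3,:3]=q if q.shape==(3,3) else R.from_euler('xyz',q).as_matrix();T[:3,3]=s['origin']
    s['T']=T; return s
def world(s):
    "384x512x3 world points (nan where no depth)"
    v,u=np.mgrid[:384,:512].astype(np.float32)
    p=cv2.undistortPoints(np.stack([u,v],-1).reshape(-1,1,2),s['K'],np.array(s['D'],float)).reshape(384,512,2)
    d=np.where(s['depth']>0,s['depth'],np.nan)
    c=np.stack([p[...,0]*d,-p[...,1]*d,-d],-1)
    return c@s['T'][:3,:3].T+s['T'][:3,3]
def save(n,im,k=1): cv2.imwrite(n,cv2.resize(im[...,::-1],None,fx=k,fy=k,interpolation=cv2.INTER_CUBIC))
E
python3 - <<'E'
from h import *
for n in('scene','top'):
    s=snap(n);save(f'pics/{n}.png',s['image'],1.5);w=world(s);np.savez(f'{n}.npz',w=w,im=s['image']);print(n,s['origin'],s['orientation'],s['fov_y'],s['D'])
print(robot.get_obs())
E
```

```text
scene [ 1.67151745 -0.54418391  0.86698294] [ 1.013748   -0.01402057  1.1261398 ] 43.63063204195211 [0.00699405 0.         0.         0.         0.        ]
top [ 0.33655297 -0.0097419   1.20905892] [ 0.17703172 -0.01394392 -1.54407397] 45.07959635113396 [0.0264492 0.        0.        0.        0.       ]
{'time': 0.1, 'joint_positions': array([-1.30310508e+00,  8.78682444e-02,  1.37202465e+00,  1.40676116e-06,
        1.68359405e+00, -1.03105868e-01]), 'qvel': array([-0.00012906, -0.00142739, -0.00221997,  0.00075963,  0.00029714,
       -0.00063467]), 'joint_torque': array([ 1.59794588e-03, -3.41253734e+01, -3.03300691e+01,  7.19425525e-02,
        3.04585544e-02, -1.02465826e-04]), 'tool_pos': array([ 0.19915649, -0.51213598,  0.18406808]), 'ee_rot': array([-3.13970857e+00, -1.96357113e-04,  3.70797092e-01]), 'wrist_force': array([-0.13619506,  0.11691523, -0.1296874 ]), 'wrist_torque': array([0.05140695, 0.03242351, 0.01761596]), 'finger_force': 0.0, 'width': 0.09395688205186045}
```

View pics/scene.png

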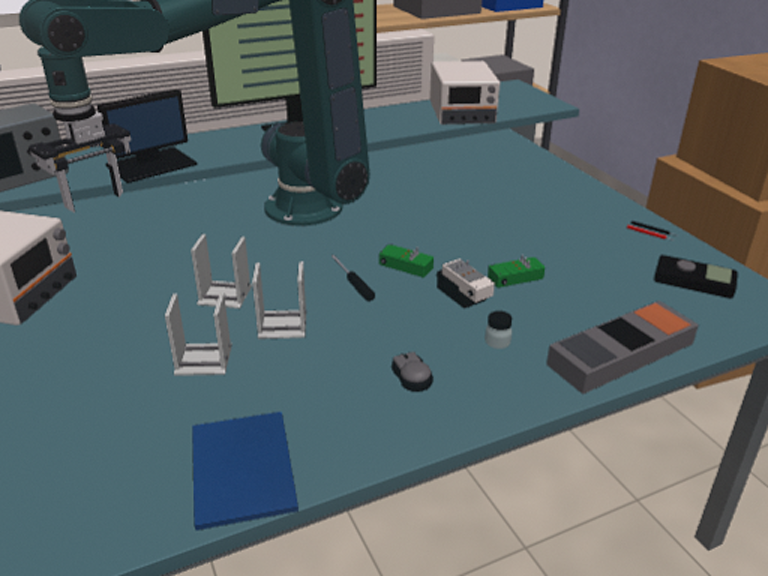

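View pics/top.png

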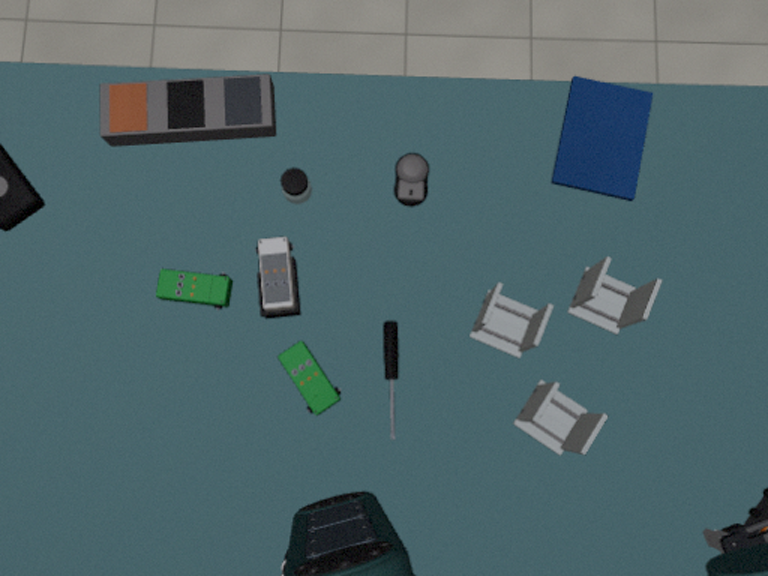

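The top view is 1.5x, with up = +x and left = +y.
- **Box candidates:** white box at (276,275), green look-alikes at (195,287) and (309,378). I choose the white one.
- **Bay candidates:** (512,320), (565,418) and (615,297). I choose (512,320), which has the largest y.
- **Bystanders:** mouse (411,180), jar (295,184), driver (391,380).

Run:
```python
from h import *
z=np.load('top.npz');w=z['w'];im=z['im']
a=im[145:225,160:215];b=im[180:245,305:375]
A=cv2.resize(a[...,::-1],(385,560),interpolation=cv2.INTER_CUBIC);B=cv2.resize(b[...,::-1],(400,371),interpolation=cv2.INTER_CUBIC)
c=np.zeros((560,790,3),np.uint8);c[:,:385]=A;c[:371,390:]=B;cv2.imwrite('pics/crop.png',c)
def rep(n,m):
    p=w[m][:,:].astype(np.float32);r=cv2.minAreaRect(p[:,:2]*1000);print(n,len(p),'rect mm',[np.round(x,1) for x in r],'z med',np.round(np.median(p[:,2])*1000,1))
v,u=np.mgrid[:384,:512]
box=(v>150)&(v<215)&(u>165)&(u<205)
x=w[...,2]
rep('white top z55-75',box&(x>.056)&(x<.072))
rep('black 20-35',box&(x>.02)&(x<.035))
bb=(v>183)&(v<242)&(u>310)&(u<372)
for lo,hi in((.003,.0095),(.0095,.02),(.03,.125),(.122,.14)): rep(f'bay {lo}',bb&(x>lo)&(x<hi))
print('bench z',np.nanmedian(w[300:330,250:300,2]))
for n,(r0,r1,c0,c1) in dict(mouse=(98,140,258,290),jar=(108,138,184,210),drv=(210,295,252,272),g1=(175,210,100,158),g2=(224,280,182,230)).items():
    m=(v>r0)&(v<r1)&(u>c0)&(u<c1)&(x>.008); rep(n,m)
```

```text
white top z55-75 921 rect mm [array([561.9, 176.6]), array([120.5,  56.3]), np.float64(7.5)] z med 65.4
black 20-35 78 rect mm [array([543.4, 173.7]), array([99.4, 62.6]), np.float64(9.8)] z med 31.4
bay 0.003 1016 rect mm [array([ 501.9, -233.3]), array([151.5, 161.2]), np.float64(1.4)] z med 5.5
bay 0.0095 241 rect mm [array([ 496.6, -215.9]), array([91.9, 90. ]), np.float64(65.6)] z med 12.4
bay 0.03 312 rect mm [array([ 493.3, -217.5]), array([95.2, 70.1]), np.float64(68.7)] z med 79.9
bay 0.122 222 rect mm [array([ 493.8, -218.7]), array([96.3, 70.8]), np.float64(68.8)] z med 130.2
bench z 0.0002854484366241472
mouse 699 rect mm [array([751.4, -49.5]), array([ 60.1, 103.2]), np.float64(87.8)] z med 27.0
jar 385 rect mm [array([722.4, 152.9]), array([52.4, 49.2]), np.float64(81.7)] z med 59.5
drv 468 rect mm [array([390.3, -21.5]), array([202.2,  23.3]), np.float64(1.6)] z med 22.7
g1 1008 rect mm [array([539.2, 326.5]), array([142.9,  66.7]), np.float64(84.8)] z med 35.7
g2 1001 rect mm [array([378.1, 118. ]), array([137.2,  75.5]), np.float64(39.8)] z med 35.5
```

View pics/crop.png

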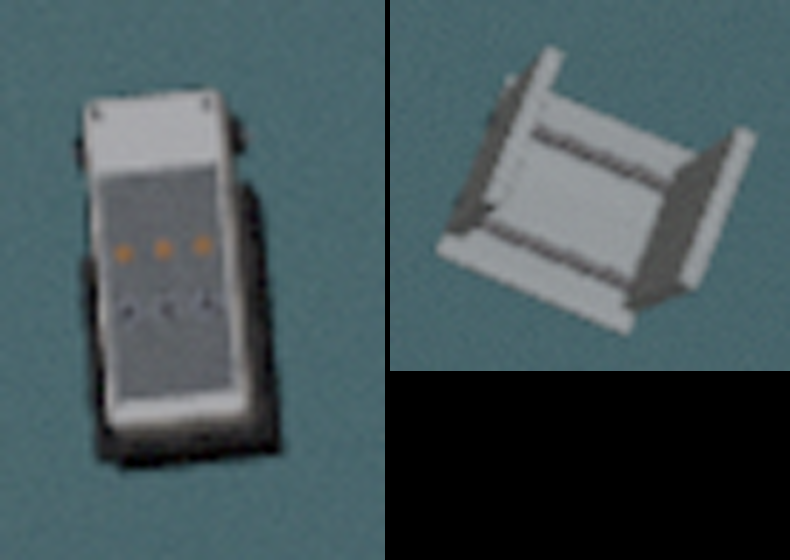

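The white box has its bosses at the upper (+x) end, crop (80,150) and (237,140), with the lamps and toggles toward the foot, so it is the right one. The measured sizes match: 120 mm box, 70 mm cheeks 130 mm high. The bay is at (0.4935,-0.218) with yaw about -21.3°.

```bash
cat >> h.py <<'E'
def go(x,y,z,yaw):
    o=robot.get_obs();Rc=R.from_euler('xyz',o['ee_rot']);Rt=R.from_euler('xyz',[np.pi,0,yaw])
    print('turn',np.round((Rc.inv()*Rt).as_rotvec(),4),'shift cm',np.round(Rc.inv().apply(np.array([x,y,z])-o['tool_pos'])*100,2),'t',round(o['time'],2),'w',o['width'],'F',o['finger_force'])
E
python3 - <<'E'
from h import *
z=np.load('top.npz');w=z['w'];x=w[...,2]
v,u=np.mgrid[:384,:512]
p=w[(v>150)&(v<215)&(u>165)&(u<205)&(x>.060)&(x<.068)][:,:2]
c=p.mean(0);U=np.linalg.svd(p-c,full_matrices=False)[2][0];print('axis deg',np.degrees(np.arctan(U[1]/U[0])),c)
go(.6065,.1825,.22,.131)
E
```

```text
axis deg 8.714415097000387 [0.56203383 0.1765416 ]
turn [-0.0019  0.      0.2398] shift cm [ 63.14 -49.99  -3.49] t 0.1 w 0.09395688205186045 F 0.0
```

Call:
move_arm --deltas '[0,0,0.23,63.1,-50,-3.5,-1,0,0,0.23,63.1,-50,-3.5,-1,0,0,0.23,63.1,-50,-3.5,-1,0,0,0.23,63.1,-50,-3.5,-1,0,0,0.23,63.1,-50,-3.5,-1,0,0,0.23,63.1,-50,-3.5,-1,0,0,0.23,63.1,-50,-3.5,-1,0,0,0.23,63.1,-50,-3.5,-1]'

```text
time: 0.9
tool_pos: [0.4016, -0.1658, 0.2023]
ee_rot: [3.141, 0.0, 0.141]
wrist_force: [0.4, -0.8, -0.2]
width: 0.0939
finger_force: 0.0
```

```bash
python3 -c "
from h import *
go(.6065,.1825,.22,.14)"
```

```text
turn [0.0001 0.0001 0.0005] shift cm [ 25.16 -31.62  -1.78] t 0.9 w 0.09394959527583041 F 0.0
```

Call:
move_arm --deltas '[0,0,0,25.2,-31.6,-1.8,-1,0,0,0,25.2,-31.6,-1.8,-1,0,0,0,25.2,-31.6,-1.8,-1,0,0,0,25.2,-31.6,-1.8,-1,0,0,0,25.2,-31.6,-1.8,-1,0,0,0,25.2,-31.6,-1.8,-1,0,0,0,25.2,-31.6,-1.8,-1,0,0,0,25.2,-31.6,-1.8,-1]'

```text
time: 1.7
tool_pos: [0.6046, 0.1784, 0.2196]
ee_rot: [3.141, 0.001, 0.141]
wrist_force: [0.7, -0.7, 0.4]
width: 0.0943
finger_force: 0.0
```

Run:
```python
from h import *
go(.6065,.1825,.22,.14)
s=snap('wrist');w=world(s);np.savez('wr.npz',w=w,im=s['image']);save('pics/wr.png',s['image'],1.5)
x=w[...,2]
m=(x>.061)&(x<.069)&(abs(w[...,0]-.56)<.09)&(abs(w[...,1]-.177)<.06)
p=w[m][:,:2];c=p.mean(0);U=np.linalg.svd(p-c,full_matrices=False)[2][0]
print(m.sum(),c,np.degrees(np.arctan(U[1]/U[0])),cv2.minAreaRect((p*1000).astype(np.float32)))
```

```text
turn [0.0004 0.001  0.0011] shift cm [ 0.25 -0.37 -0.04] t 1.7 w 0.09429691933039742 F 0.0
3417 [0.56271706 0.17570963] 7.767929634400814 ((560.46484375, 175.0135498046875), (119.11431884765625, 48.79020690917969), 7.058562755584717)
```

View pics/wr.png

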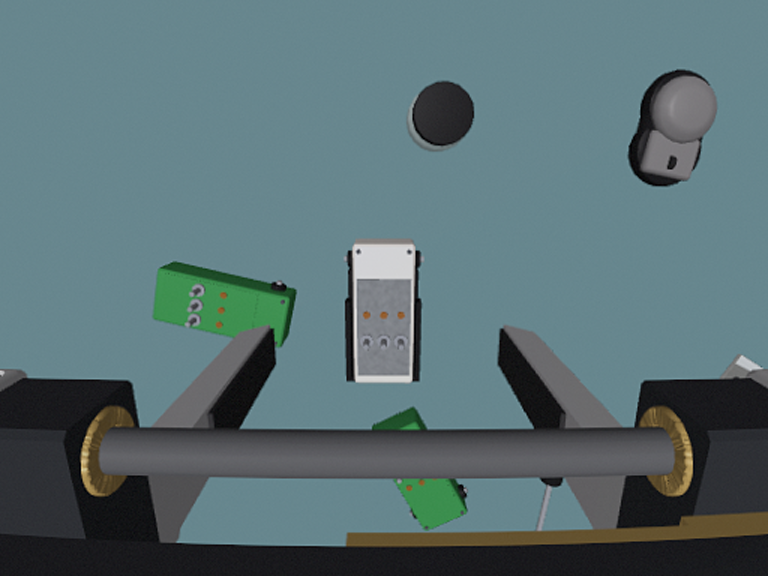

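The wrist view shows the white box centred at (384,310), with bosses at (350,258) and (418,258), aligned with the gripper. I descend onto the pins.

```bash
python3 -c "
from h import *
go(.6057,.1808,.028,.13)"
```

```text
turn [-0.0052  0.0008  0.0175] shift cm [-0.19  0.54 18.87] t 1.75 w 0.09407679108590039 F 0.0
```

Call:
move_arm --deltas '[0,0,0.015,0,0.3,4,-1,0,0,0.015,0,0.3,8,-1,0,0,0.015,0,0.3,10,-1,0,0,0.015,0,0.3,10,-1,0,0,0.015,0,0.3,10,-1]'

```text
time: 2.25
tool_pos: [0.6044, 0.1733, 0.1202]
ee_rot: [3.141, 0.001, 0.126]
wrist_force: [-0.4, -0.0, 0.3]
width: 0.0939
finger_force: 0.0
```

Run:
```python
from h import *
s=snap('wrist');w=world(s);save('pics/wr2.png',s['image'],1)
x=w[...,2]
m=(x>.061)&(x<.069)&(abs(w[...,0]-.56)<.09)&(abs(w[...,1]-.177)<.06)
p=w[m][:,:2];print(m.sum(),cv2.minAreaRect((p*1000).astype(np.float32)))
m=(x>.035)&(x<.055)&(w[...,0]>.59)&(w[...,0]<.63)&(abs(w[...,1]-.18)<.04)
p=w[m];print(m.sum(),p.min(0),p.max(0))
go(.6057,.1808,.028,.13)
```

```text
5306 ((569.1253662109375, 176.66360473632812), (102.667236328125, 49.34653091430664), 7.412710189819336)
374 [0.59491089 0.14906959 0.03539294] [0.62298527 0.21443654 0.05497501]
turn [-0.     -0.0023 -0.0043] shift cm [ 0.11 -0.72  9.38] t 2.3 w 0.09405959571057439 F 0.0
```

View pics/wr2.png

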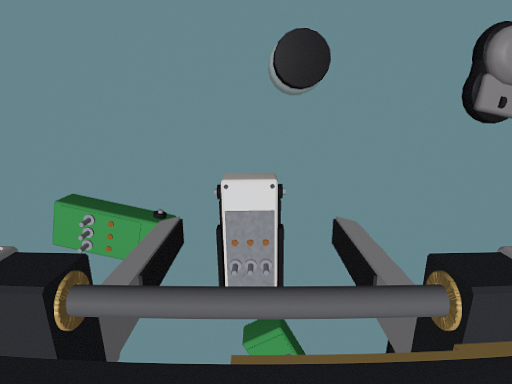

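The pins span y 0.149 to 0.214 (65 mm, as expected), with their midpoint at (0.6053,0.1815). The jar and the green boxes are clear of the fingers.

Call:
move_arm --deltas '[0,0,0,0.1,-0.75,2,-1,0,0,0,0.1,-0.75,5,-1,0,0,0,0.1,-0.75,8,-1,0,0,0,0.1,-0.75,9.2,-1,0,0,0,0.1,-0.75,9.2,-1,0,0,0,0.1,-0.75,9.2,-1]'

```text
time: 2.9
tool_pos: [0.6061, 0.1813, 0.0305]
ee_rot: [-3.141, -0.004, 0.126]
wrist_force: [0.4, -0.6, 0.1]
width: 0.094
finger_force: 0.0
```

```bash
python3 -c "
from h import *
go(.6053,.1815,.028,.128)"
```

```text
turn [-0.0002 -0.0035 -0.0024] shift cm [-0.08 -0.03  0.25] t 2.9 w 0.09395013096345586 F 0.0
```

Now I close on the pins.

Call:
move_arm --deltas '[0,0,0,-0.05,0,0.2,-1,0,0,0,-0.05,0,0.2,-0.3,0,0,0,-0.05,0,0.2,0,0,0,0,-0.05,0,0.2,1,0,0,0,-0.05,0,0.2,1,0,0,0,-0.05,0,0.2,1,0,0,0,-0.05,0,0.2,1,0,0,0,-0.05,0,0.2,1]'

```text
time: 3.7
tool_pos: [0.6043, 0.181, 0.0265]
ee_rot: [3.141, -0.0, 0.126]
wrist_force: [0.4, -0.7, 1.5]
width: 0.0626
finger_force: 30.0
```

Call:
move_arm --deltas '[0,0,0,0,0,-0.2,1,0,0,0,0,0,-0.6,1,0,0,0,0,0,-1.2,1,0,0,0,0,0,-2,1,0,0,0,0,0,-3,1,0,0,0,0,0,-4,1,0,0,0,0,0,-4.7,1,0,0,0,0,0,-5,1]'

```text
time: 4.5
tool_pos: [0.6049, 0.1812, 0.078]
ee_rot: [-3.141, -0.003, 0.126]
wrist_force: [-0.5, 0.2, -1.9]
width: 0.0623
finger_force: 30.0
```

```bash
cat > tilt.py <<'E'
from h import *
import sys
s=snap('wrist');o=robot.get_obs();w=world(s);t=o['tool_pos']
T=np.eye(4);T[:3,:3]=R.from_euler('xyz',o['ee_rot']).as_matrix();T[:3,3]=t
q=(w-t)@T[:3,:3]   # tool coords
m=(abs(q[...,1])<.022)&(abs(q[...,0])<.14)&(q[...,2]>-.07)&(q[...,2]<.15)&(w[...,2]>.01)
p=q[m]
print('n',m.sum(),'z/F/w',t,o['finger_force'],o['width'],'t',o['time'],o['wrist_force'])
for a in np.arange(-.14,.06,.02):
    k=(p[:,0]>=a)&(p[:,0]<a+.02)
    if k.sum()>5: print(round(a+.01,3),k.sum(),np.round(np.percentile(p[k,2],[10,50,90]),3))
if len(sys.argv)>1: save(sys.argv[1],s['image'])
E
python3 tilt.py pics/lift.png
```

```text
n 7302 z/F/w [0.60494032 0.18115591 0.07790611] 30.000007264316082 0.06230335572426456 t 4.55 [ 0.58252243 -1.2689088  -1.21510939]
-0.11 148 [0.035 0.036 0.036]
-0.09 46 [0.017 0.018 0.019]
-0.07 104 [-0.015 -0.014 -0.014]
-0.05 130 [-0.014 -0.014 -0.013]
-0.03 1242 [-0.025 -0.021 -0.016]
-0.01 1624 [-0.036 -0.032 -0.027]
0.01 3315 [-0.039 -0.032 -0.02 ]
0.03 322 [-0.017 -0.015 -0.012]
```

View pics/lift.png

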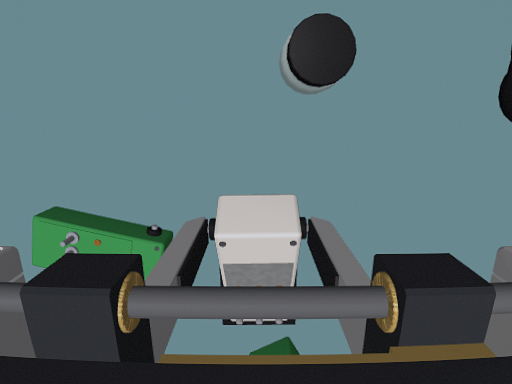

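The box is tilted about 28° about the pins, and its foot is probably still on the cradle: 30 N per finger lets it sag. I lift another 2 cm to see whether the pins hold at this angle.

Call:
move_arm --deltas '[0,0,0,0,0,-0.5,1,0,0,0,0,0,-1.2,1,0,0,0,0,0,-2,1,0,0,0,0,0,-2,1]'

```text
time: 4.95
tool_pos: [0.6052, 0.1812, 0.0981]
ee_rot: [-3.141, -0.003, 0.126]
wrist_force: [1.5, 1.0, 0.2]
width: 0.0623
finger_force: 30.0
```

```bash
cat > tilt2.py <<'E'
from h import *
# box top-end + front-face tilt: fit planes to white pixels near the tool
s=snap('wrist');o=robot.get_obs();w=world(s);t=o['tool_pos']
q=(w-t)@R.from_euler('xyz',o['ee_rot']).as_matrix()
im=s['image'].astype(int);wh=(im.min(-1)>120)&(im.max(-1)-im.min(-1)<40)
m=wh&(abs(q[...,1])<.024)&(abs(q[...,0])<.05)&(q[...,2]>-.06)&(q[...,2]<.02)
gy=np.gradient(q[...,2],axis=0)/np.gradient(q[...,0],axis=0)
a=np.degrees(np.arctan(gy[m]))
h,e=np.histogram(a,bins=np.arange(-90,91,6));print({int(e[i]+3):int(h[i]) for i in range(30) if h[i]>30})
print('white n',m.sum(),'x range',np.percentile(q[m][:,0],[1,99]),'z',np.percentile(q[m][:,2],[1,50,99]),'F',o['finger_force'],'w',o['width'],t)
E
python3 tilt2.py
```

```text
{-75: 74, -57: 31, -51: 343, -45: 451, -39: 190, -33: 114, -27: 129, -21: 141, -15: 148, -9: 144, -3: 139, 3: 149, 9: 155, 15: 180, 21: 208, 27: 230, 33: 222, 39: 231, 45: 262, 51: 302, 57: 307, 63: 306, 69: 303, 75: 265, 81: 179, 87: 70}
white n 5328 x range [-0.0231759   0.02263147] z [-0.04032796 -0.03079519 -0.01482856] F 30.000186413526535 w 0.062312776825245546 [0.60553215 0.18124136 0.09780915]
```

The box turned further, to about 45°, with its foot still on the cradle. So 30 N per finger, fixed by this interface, cannot hold it level by the pins. I'll lay it back, do the level lift by its flat sides just below the bosses, put it back, then take the pins for the hang.

Call:
move_arm --deltas '[0,0,0,0,0,0.5,1,0,0,0,0,0,1.5,1,0,0,0,0,0,3,1,0,0,0,0,0,4.5,1,0,0,0,0,0,6,1,0,0,0,0,0,6.7,1,0,0,0,0,0,7,1,0,0,0,0,0,7,1]'

```text
time: 5.8
tool_pos: [0.6033, 0.1809, 0.0263]
ee_rot: [3.141, 0.002, 0.126]
wrist_force: [-2.8, -0.3, 2.2]
width: 0.0627
finger_force: 30.0
```

```bash
python3 tilt2.py
```

```text
{-87: 442, -75: 48, -57: 79, -45: 59, -39: 190, -33: 335, -27: 426, -21: 434, -15: 393, -9: 403, -3: 352, 3: 325, 9: 285, 15: 277, 21: 258, 27: 237, 33: 236, 39: 242, 45: 193, 51: 157, 57: 194, 63: 187, 69: 166, 75: 139, 81: 162, 87: 368}
white n 6674 x range [-0.02789337  0.01581405] z [-0.03731875 -0.03545003 -0.00789556] F 29.999602530151606 w 0.06275587632575647 [0.60380802 0.18099592 0.02652896]
```

Call:
move_arm --deltas '[0,0,0,0,0,0,-0.7,0,0,0,0,0,0,-0.7,0,0,0,0,0,0,-0.7,0,0,0,0,0,-0.5,-0.7,0,0,0,-0.8,0,-1,-0.7,0,0,0,-1.6,0,-1,-0.7,0,0,0,-2.3,0,-1,-0.7,0,0,0,-2.3,0,-1,-0.7]'

```text
time: 6.65
tool_pos: [0.58, 0.1781, 0.0363]
ee_rot: [3.142, 0.001, 0.126]
wrist_force: [-0.4, 0.1, -0.0]
width: 0.0797
finger_force: 0.0
```

```bash
cat > boxpose.py <<'E'
from h import *
s=snap('wrist');w=world(s);x=w[...,2]
m=(x>.058)&(x<.069)&(abs(w[...,0]-.58)<.09)&(abs(w[...,1]-.18)<.04)
p=w[m];r=cv2.minAreaRect((p[:,:2]*1000).astype(np.float32));print(m.sum(),r,'z',np.median(p[:,2]),'xmax',np.percentile(p[:,0],99.5))
o=robot.get_obs();print(o['tool_pos'],o['width'],o['wrist_force'])
save('pics/bp.png',s['image'])
E
python3 boxpose.py
```

```text
11311 ((561.0050048828125, 177.04324340820312), (119.54692840576172, 80.67375183105469), 6.37847375869751) z 0.06249826330966035 xmax 0.6209071552065966
[0.58056127 0.1780669  0.03625479] 0.07969014520601772 [ 0.39622618 -0.50824731 -0.21253726]
```

Call:
move_arm --deltas '[0,0,0,0,0,0,0,0,0,0,0,0,0,1,0,0,0,0,0,0,1,0,0,0,0,0,0,1,0,0,0,0,0,0,1,0,0,0,0,0,0,1,0,0,0,0,0,-0.3,1,0,0,0,0,0,-0.8,1]'

```text
time: 7.5
tool_pos: [0.5804, 0.1779, 0.0433]
ee_rot: [3.141, 0.002, 0.126]
wrist_force: [-0.6, 0.7, -1.7]
width: 0.0494
finger_force: 30.0
```

Call:
move_arm --deltas '[0,0,0,0,0,-0.6,1,0,0,0,0,0,-1.3,1,0,0,0,0,0,-2,1,0,0,0,0,0,-2.7,1,0,0,0,0,0,-3.2,1,0,0,0,0,0,-3.2,1]'

```text
time: 8.1
tool_pos: [0.5821, 0.1783, 0.0776]
ee_rot: [-3.142, -0.002, 0.126]
wrist_force: [0.5, -0.0, -3.3]
width: 0.0495
finger_force: 30.0
```

```bash
python3 tilt2.py; python3 -c "
from h import *
s=snap('scene');save('pics/sc2.png',s['image'][100:260,180:440],3)"
```

```text
{-87: 171, -81: 68, -57: 83, -51: 54, -45: 153, -39: 347, -33: 496, -27: 617, -21: 679, -15: 605, -9: 601, -3: 522, 3: 484, 9: 434, 15: 443, 21: 378, 27: 379, 33: 367, 39: 327, 45: 351, 51: 306, 57: 243, 63: 199, 69: 204, 75: 128, 81: 86, 87: 323}
white n 9120 x range [-0.03295038  0.03928525] z [-0.02870573 -0.02708184 -0.00170586] F 29.968475997447968 w 0.04985193312824851 [0.58165145 0.17818515 0.07688409]
```

View pics/sc2.png

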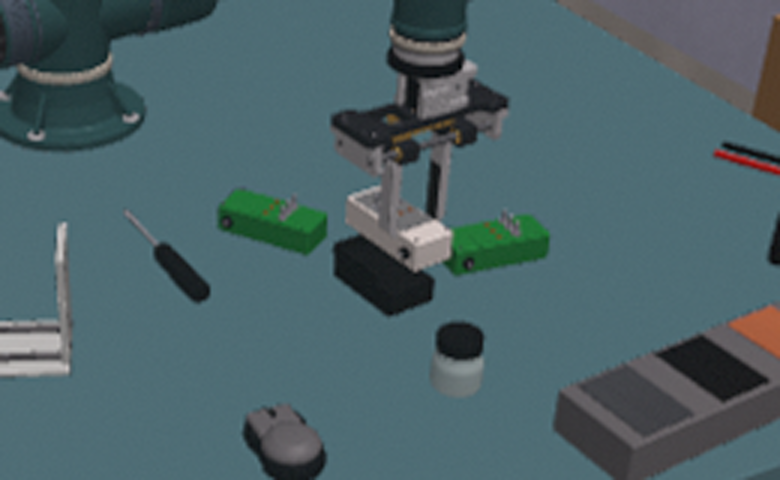

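The scene view shows the box level and clear of the cradle. I lift it higher for step 1.

Call:
move_arm --deltas '[0,0,0,0,0,-1,1,0,0,0,0,0,-2.5,1,0,0,0,0,0,-4,1,0,0,0,0,0,-5,1,0,0,0,0,0,-5.5,1,0,0,0,0,0,-5.5,1,0,0,0,0,0,-5.5,1,0,0,0,0,0,-5.5,1]'

```text
time: 9.0
tool_pos: [0.5807, 0.178, 0.1302]
ee_rot: [3.141, 0.002, 0.126]
wrist_force: [0.1, -0.7, -3.1]
width: 0.0494
finger_force: 30.0
```

Run:
```python
from h import *
s=snap('scene');w=world(s);im=s['image'].astype(int)
o=robot.get_obs();print(o['tool_pos'])
wh=(im.min(-1)>110)&(im.max(-1)-im.min(-1)<45)
R2=R.from_euler('z',-.126).as_matrix();q=(w-[.561,.177,0])@R2.T
m=wh&(abs(q[...,0])<.08)&(abs(q[...,1])<.024)&(w[...,2]>.09)&(w[...,2]<.19)
p=q[m]
for a in np.arange(-.07,.07,.01):
    k=(p[:,0]>a)&(p[:,0]<a+.01)
    if k.sum()>4: print(round(a+.005,3),k.sum(),np.round(np.percentile(p[k,2],[5,50,95]),4))
```

```text
[0.58070751 0.1779899  0.13017476]
-0.055 17 [0.1587 0.1601 0.1625]
0.025 9 [0.1569 0.1587 0.1615]
0.035 24 [0.1573 0.1606 0.1625]
0.045 23 [0.158  0.1599 0.1636]
0.055 116 [0.1302 0.1468 0.1609]
0.065 7 [0.1369 0.1529 0.1556]
```

The top face is level at z = 0.160 at both ends, so step 1 is met. I lower the box back into the cradle.

Call:
move_arm --deltas '[0,0,0,0,0,1,1,0,0,0,0,0,2.5,1,0,0,0,0,0,4.5,1,0,0,0,0,0,6.5,1,0,0,0,0,0,8,1,0,0,0,0,0,8.8,1,0,0,0,0,0,9.2,1,0,0,0,0,0,9.4,1]'

```text
time: 9.85
tool_pos: [0.5814, 0.1781, 0.0371]
ee_rot: [3.142, -0.0, 0.126]
wrist_force: [0.3, 1.2, -2.9]
width: 0.0496
finger_force: 30.0
```

```bash
python3 boxpose.py
```

```text
11442 ((560.50439453125, 176.1436309814453), (119.76564025878906, 72.94176483154297), 7.864920139312744) z 0.06342035423284226 xmax 0.6210664898960361
[0.58158809 0.17815443 0.03729049] 0.04923967755474854 [ 0.47277115 -0.23259778 -2.33827559]
```

Call:
move_arm --deltas '[0,0,0,0,0,0.1,1,0,0,0,0,0,0.1,-0.7,0,0,0,0,0,0.1,-0.7,0,0,0,0,0,0,-0.7,0,0,0,1.2,0,0,-0.7,0,0,0,2.4,0,0,-0.7,0,0,0,2.4,0,0.9,-0.7,0,0,0,2.4,0,0.9,-0.7]'

```text
time: 10.7
tool_pos: [0.6039, 0.1809, 0.0266]
ee_rot: [3.141, 0.003, 0.126]
wrist_force: [-0.5, -0.4, -0.3]
width: 0.0802
finger_force: 0.0
```

Call:
move_arm --deltas '[0,0,0,0,0,0,0,0,0,0,0,0,0,1,0,0,0,0,0,0,1,0,0,0,0,0,0,1,0,0,0,0,0,0,1,0,0,0,0,0,-0.5,1,0,0,0,0,0,-1.5,1,0,0,0,0,0,-3,1]'

```text
time: 11.5
tool_pos: [0.6042, 0.1809, 0.0575]
ee_rot: [3.141, 0.003, 0.126]
wrist_force: [-0.9, -0.3, -2.7]
width: 0.0591
finger_force: 36.6
```

```bash
python3 tilt2.py
```

```text
{-87: 253, -75: 70, -57: 76, -45: 61, -39: 187, -33: 367, -27: 453, -21: 477, -15: 451, -9: 368, -3: 380, 3: 314, 9: 309, 15: 277, 21: 251, 27: 214, 33: 202, 39: 215, 45: 162, 51: 170, 57: 160, 63: 170, 69: 163, 75: 202, 81: 283, 87: 533}
white n 6827 x range [-0.03262273  0.01460026] z [-0.03027076 -0.02816964 -0.00054272] F 36.697859689593315 w 0.059024963733952225 [0.60668273 0.18138109 0.06198593]
```

Call:
move_arm --deltas '[0,0,0,0,0,-1.5,1,0,0,0,0,0,-3,1,0,0,0,0,0,-4,1,0,0,0,0,0,-4.5,1,0,0,0,0,0,-4.5,1,0,0,0,0,0,-4.5,1]'

```text
time: 12.15
tool_pos: [0.6048, 0.1811, 0.1028]
ee_rot: [3.141, 0.001, 0.126]
wrist_force: [-0.4, -0.0, -2.8]
width: 0.0592
finger_force: 36.6
```

```bash
cat > tilt3.py <<'E'
from h import *
o=robot.get_obs();s=snap('wrist');w=world(s);t=o['tool_pos']
q=(w-t)@R.from_euler('xyz',o['ee_rot']).as_matrix()
im=s['image'].astype(int);wh=(im.min(-1)>90)&(im.max(-1)-im.min(-1)<40)
m=wh&(abs(q[...,1])<.023)&(abs(q[...,0])<.06)&(q[...,2]>-.06)&(q[...,2]<.03)
p=q[m]
for a in np.arange(-.05,.05,.006):
    k=(p[:,0]>=a)&(p[:,0]<a+.006)
    if k.sum()>20: print(round(a*1000+3),k.sum(),np.round(np.median(p[k,2])*1000,1))
print('F',o['finger_force'],'w',o['width'],t,'t',o['time'],'f',o['wrist_force'])
# black boss / pin span near tool
m=(abs(q[...,0])<.012)&(abs(q[...,1])<.034)&(abs(q[...,1])>.025)&(q[...,2]>-.05)&(q[...,2]<.01)
for sg in(-1,1):
    k=m&(q[...,1]*sg>0)
    if k.sum()>5: print('boss',sg,k.sum(),np.round(np.percentile(q[k]*1000,[10,50,90],axis=0),1).tolist())
E
python3 tilt3.py
python3 -c "
from h import *
s=snap('wrist');save('pics/w5.png',s['image'][150:330,120:400],2.8)"
```

```text
-29 512 -32.0
-23 634 -32.3
-17 662 -32.7
-11 737 -32.6
-5 715 -32.9
1 722 -33.2
7 713 -33.5
13 1336 -32.4
19 661 -12.1
F 36.57292518764734 w 0.05920570898957554 [0.6047912  0.18105276 0.10276593] t 12.15 f [-0.43890006 -0.02593845 -2.81871667]
boss -1 536 [[-5.5, -32.4, -46.8], [4.0, -30.6, -31.9], [9.2, -27.7, -21.4]]
boss 1 559 [[-4.7, 27.0, -46.8], [5.7, 28.7, -32.9], [9.2, 32.3, -21.2]]
```

View pics/w5.png

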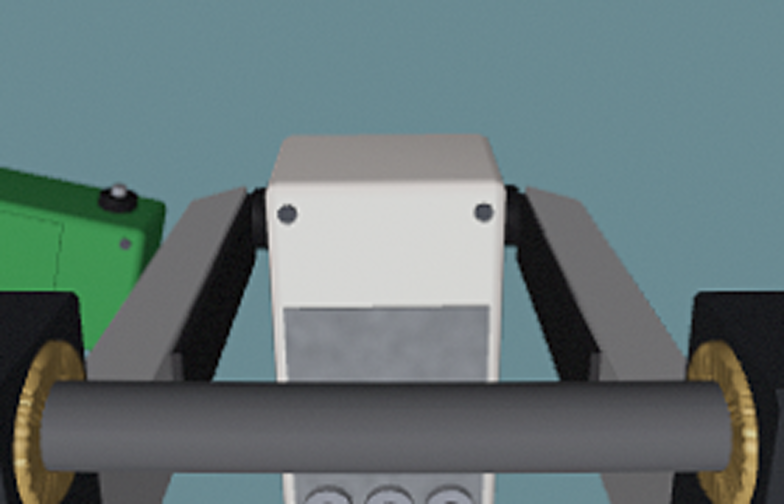

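The box is held level on the pin bosses, with the level top face 33 mm behind the TCP along its whole length, so this grip holds as intended. I raise it further and then test the loosening.

Call:
move_arm --deltas '[0,0,0,0,0,-1,1,0,0,0,0,0,-3,1,0,0,0,0,0,-5.5,1,0,0,0,0,0,-8,1,0,0,0,0,0,-9.5,1,0,0,0,0,0,-10,1,0,0,0,0,0,-10,1,0,0,0,0,0,-10,1]'

```text
time: 13.05
tool_pos: [0.6045, 0.181, 0.2016]
ee_rot: [3.141, 0.003, 0.126]
wrist_force: [-0.0, 0.3, -2.2]
width: 0.0587
finger_force: 36.6
```

Call:
move_arm --deltas '[0,0,0,0,0,0,0,0,0,0,0,0,0,-0.15]'

```text
time: 13.25
tool_pos: [0.6045, 0.181, 0.2017]
ee_rot: [3.141, 0.003, 0.126]
wrist_force: [-0.2, -0.0, -3.7]
width: 0.059
finger_force: 36.6
```

```bash
python3 tilt3.py
```

```text
-29 513 -32.0
-23 638 -32.3
-17 664 -32.8
-11 725 -32.6
-5 713 -32.8
1 733 -33.2
7 711 -33.6
13 1308 -32.4
19 685 -12.4
F 36.57347001135349 w 0.05895764225494761 [0.60452474 0.18102064 0.20167756] t 13.25 f [-0.16341518 -0.01014605 -3.6595015 ]
boss -1 527 [[-5.2, -32.4, -46.6], [4.0, -30.6, -31.9], [9.2, -27.8, -21.4]]
boss 1 563 [[-4.6, 27.0, -47.1], [5.6, 28.7, -33.3], [9.3, 32.3, -21.5]]
```

Call:
move_arm --deltas '[0,0,0,0,0,0,-0.2,0,0,0,0,0,0,-0.22,0,0,0,0,0,0,-0.24]'

```text
time: 13.6
tool_pos: [0.6051, 0.1811, 0.2032]
ee_rot: [3.142, 0.0, 0.126]
wrist_force: [-0.1, 0.4, -2.2]
width: 0.059
finger_force: 36.6
```

Call:
move_arm --deltas '[0,0,0,0,0,0,-0.25,0,0,0,0,0,0,-0.26]'

```text
time: 13.8
tool_pos: [0.6051, 0.1811, 0.2033]
ee_rot: [3.142, -0.0, 0.126]
wrist_force: [0.5, -0.5, -2.7]
width: 0.0591
finger_force: 24.8
```

Call:
move_arm --deltas '[0,0,0,0,0,0,-0.265,0,0,0,0,0,0,-0.265]'

```text
time: 14.0
tool_pos: [0.6047, 0.1811, 0.2032]
ee_rot: [3.142, 0.001, 0.126]
wrist_force: [-1.2, -0.5, -3.9]
width: 0.0595
finger_force: 7.1
```

```bash
python3 tilt3.py
```

```text
-5 484 -33.7
1 862 -32.6
7 874 -30.4
13 840 -28.1
19 850 -25.9
25 539 -23.7
F 7.0745958387851715 w 0.05951294718743077 [0.60465132 0.1810745  0.20316555] t 14.0 f [-1.21490024 -0.4999629  -3.8915717 ]
boss -1 556 [[-4.5, -32.5, -46.2], [5.3, -30.9, -30.6], [9.5, -27.7, -19.8]]
boss 1 585 [[-4.3, 26.8, -47.0], [6.5, 28.9, -32.1], [9.4, 32.2, -20.1]]
```

The grip is at 7 N and the foot has swung down to about 20° from upright. I let it settle a little more.

Call:
move_arm --deltas '[0,0,0,0,0,0,-0.265,0,0,0,0,0,0,-0.265,0,0,0,0,0,0,-0.265]'

```text
time: 14.35
tool_pos: [0.6051, 0.1811, 0.2033]
ee_rot: [3.142, 0.0, 0.126]
wrist_force: [0.1, 0.7, 0.3]
width: 0.0596
finger_force: 0.0
```

```bash
python3 tilt3.py
```

```text
-5 535 -25.7
1 777 -24.6
7 779 -22.7
13 769 -20.7
19 769 -18.8
25 475 -16.8
F 0.0 w 0.05958083923307895 [0.60510091 0.18110325 0.20331712] t 14.35 f [0.10367778 0.69027625 0.27704707]
boss -1 574 [[-4.4, -32.6, -46.3], [5.4, -30.9, -28.5], [9.4, -27.5, -12.3]]
boss 1 593 [[-4.2, 27.2, -46.7], [6.5, 28.9, -31.5], [9.4, 32.1, -12.6]]
```

It is slipping, so I close at once.

Call:
move_arm --deltas '[0,0,0,0,0,0,1,0,0,0,0,0,0,1,0,0,0,0,0,0,1]'

```text
time: 14.7
tool_pos: [0.6052, 0.1812, 0.2037]
ee_rot: [-3.142, -0.001, 0.126]
wrist_force: [-0.5, 0.1, 0.3]
width: 0.0391
finger_force: 0.0
```

```bash
python3 tilt3.py
```

```text
7 229 -43.1
F 0.0 w 0.039075991505825955 [0.60522398 0.18117504 0.20373126] t 14.7 f [-0.48893879  0.08847895  0.31794691]
boss -1 217 [[8.9, -31.6, -48.3], [9.3, -28.6, -38.6], [9.5, -25.7, -27.2]]
boss 1 158 [[8.9, 25.5, -48.2], [9.2, 27.5, -39.0], [9.4, 29.9, -28.6]]
```

It slipped out, so I look at where it lies. The top camera tells the position.

Run:
```python
from h import *
s=snap('wrist');t=snap('scene')
c=np.zeros((384,800,3),np.uint8);c[:,:400]=s['image'][:,56:456];cc=cv2.resize(t['image'][110:260,230:386],(400,384),interpolation=cv2.INTER_CUBIC);c[:,400:]=cc
save('pics/fall.png',c)
```

```text
(no output)
```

View pics/fall.png

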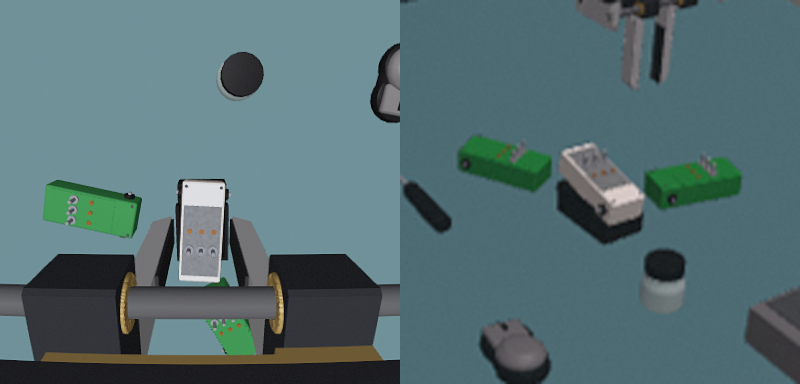

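The box dropped back on its cradle, front up: wrist view (203,228), shifted toward the robot with its foot on the lip. I measure its pose.

```bash
cat > pose3.py <<'E'
from h import *
s=snap('wrist');w=world(s);im=s['image'].astype(int)
wh=(im.min(-1)>85)&(im.max(-1)-im.min(-1)<45)
m=wh&(abs(w[...,0]-.55)<.1)&(abs(w[...,1]-.18)<.06)&(w[...,2]>.045)&(w[...,2]<.12)
n,l,st,_=cv2.connectedComponentsWithStats(m.astype(np.uint8));k=1+np.argmax(st[1:,4]);p=w[l==k]
for _ in range(4):
    A=np.c_[p[:,:2],np.ones(len(p))];c=np.linalg.lstsq(A,p[:,2],rcond=None)[0];p=p[abs(A@c-p[:,2])<.004]
r=cv2.minAreaRect((p[:,:2]*1000).astype(np.float32));print(len(p),'plane',c,r)
a=np.radians(r[2]);
ctr=np.array(r[0])/1000;print('z ctr',c[:2]@ctr+c[2],'boxpts',[(np.round(b,1).tolist(),round(1000*(c[:2]@(b/1000)+c[2]),1)) for b in cv2.boxPoints(r)])
q=w-np.r_[ctr,0]
x=w[...,2];
d=im.max(-1)<60
m=d&(x>.02)&(x<.07)&(w[...,0]>.5)&(w[...,0]<.65)&(abs(w[...,1]-.18)<.05)
h,e=np.histogram(x[m],bins=np.arange(.02,.07,.004));print('dark z',dict(zip(np.round(e*1000),h)))
m2=m&(x>.035);p=w[m2];
for sg in(-1,1):
    kk=p[(p[:,1]-.178)*sg>0];print(sg,len(kk),np.round(np.percentile(kk,[2,50,98],axis=0)*1000,1).tolist() if len(kk) else '')
E
python3 pose3.py
```

```text
4033 plane [-0.15264793 -0.02122635  0.1567624 ] ((542.9603271484375, 174.4073486328125), (117.89530944824219, 49.89512252807617), 4.431684970855713)
z ctr 0.07017860124293704 boxpts [([482.29998779296875, 194.6999969482422], np.float64(79.0)), ([486.1000061035156, 145.0], np.float64(79.5)), ([603.7000122070312, 154.10000610351562], np.float64(61.3)), ([599.7999877929688, 203.8000030517578], np.float64(60.9))]
dark z {np.float64(20.0): np.int64(1), np.float64(24.0): np.int64(39), np.float64(28.0): np.int64(41), np.float64(32.0): np.int64(6), np.float64(36.0): np.int64(21), np.float64(40.0): np.int64(96), np.float64(44.0): np.int64(2), np.float64(48.0): np.int64(21), np.float64(52.0): np.int64(39), np.float64(56.0): np.int64(0), np.float64(60.0): np.int64(3), np.float64(64.0): np.int64(1)}
-1 102 [[500.7, 138.2, 36.5], [566.6, 147.3, 42.3], [593.2, 152.1, 61.2]]
1 82 [[548.6, 203.2, 38.1], [561.8, 205.6, 42.5], [588.6, 208.2, 53.8]]
```

The box is 18 mm nearer the robot, foot up 9°, with its pins at about (0.584,0.178,0.047). They can still be reached above the block. Step 1 was already held, so I regrip the pins here.

```bash
python3 -c "
from h import *
go(.5844,.1777,.034,.077)"
```

```text
turn [ 0.     -0.0002  0.0488] shift cm [-2.1   0.08 16.93] t 14.9 w 0.022890807183975157 F 0.0
```

Call:
move_arm --deltas '[0,0,0.049,-2.1,0.1,2,-0.7,0,0,0.049,-2.1,0.1,6,-0.7,0,0,0.049,-2.1,0.1,9,-0.7,0,0,0.049,-2.1,0.1,9,-0.7,0,0,0.049,-2.1,0.1,11,-0.7,0,0,0.049,-2.1,0.1,14,-0.7,0,0,0.049,-2.1,0.1,16,-0.7,0,0,0.049,-2.1,0.1,16.8,-0.7]'

```text
time: 15.7
tool_pos: [0.584, 0.1774, 0.0345]
ee_rot: [3.141, 0.002, 0.077]
wrist_force: [-0.1, 0.1, 0.3]
width: 0.0795
finger_force: 0.0
```

```bash
python3 tilt3.py; python3 -c "
from h import *
go(.5844,.1777,.034,.077)"
```

```text
-29 422 -33.9
-23 713 -33.2
-17 744 -32.4
-11 793 -31.3
-5 768 -29.9
1 754 -29.0
7 772 -28.1
13 1018 -26.9
19 427 -24.3
F 0.0 w 0.07953264275570233 [0.58403231 0.17739945 0.03450859] t 15.7 f [-0.07847661  0.13961417  0.31822522]
boss -1 204 [[-2.1, -32.3, -18.7], [2.8, -29.1, -15.3], [6.6, -26.9, 7.0]]
boss 1 156 [[-1.9, 26.5, -19.3], [2.5, 28.3, -17.3], [7.2, 31.5, -12.3]]
turn [ 0.0004  0.0023 -0.0003] shift cm [ 0.06 -0.03 -0.  ] t 15.75 w 0.07958563048966165 F 0.0
```

Call:
move_arm --deltas '[0,0,0,0.15,0,0,-0.5,0,0,0,0.15,0,0,0,0,0,0,0.15,0,0,1,0,0,0,0.15,0,0,1,0,0,0,0.15,0,0,1,0,0,0,0.15,0,0,1]'

```text
time: 16.35
tool_pos: [0.5867, 0.1777, 0.0364]
ee_rot: [3.142, -0.002, 0.077]
wrist_force: [-0.1, 0.6, 2.6]
width: 0.0493
finger_force: 30.0
```

Call:
move_arm --deltas '[0,0,0,0,0,-0.5,1,0,0,0,0,0,-1.5,1,0,0,0,0,0,-3,1,0,0,0,0,0,-5,1,0,0,0,0,0,-6,1,0,0,0,0,0,-6,1]'

```text
time: 16.95
tool_pos: [0.5875, 0.178, 0.0983]
ee_rot: [-3.141, -0.005, 0.077]
wrist_force: [0.8, -0.4, -2.0]
width: 0.0498
finger_force: 30.0
```

```bash
python3 tilt3.py
```

```text
-29 589 -31.3
-23 700 -30.6
-17 719 -29.9
-11 766 -28.4
-5 741 -27.5
1 744 -26.6
7 712 -25.8
13 1197 -23.2
F 29.984933137893677 w 0.04978983608294835 [0.58752025 0.17800457 0.09831411] t 16.95 f [ 0.78463153 -0.36741328 -2.04162347]
boss -1 518 [[-4.8, -32.3, -47.7], [7.9, -26.9, -36.5], [9.3, -25.8, -24.5]]
boss 1 309 [[8.7, 25.5, -47.6], [9.1, 29.0, -37.3], [9.4, 32.8, -24.9]]
```

The pads closed on the box's flat sides (49 mm) above the bosses, so this is a firm grip but not on the pins. I'll level it by pitching the tool, then relay it properly in the cradle, where the pins stick out free.

Call:
move_arm --deltas '[0,0.08,0,1,0,-1,1,0,0.15,0,1.9,0,-1,1,0,0.15,0,1.9,0,-1,1,0,0.15,0,1.9,0,-1,1]'

```text
time: 17.4
tool_pos: [0.6035, 0.1789, 0.1039]
ee_rot: [3.141, -0.146, 0.077]
wrist_force: [-0.5, 0.7, -2.7]
width: 0.0496
finger_force: 30.0
```

```bash
cat > pose4.py <<'E'
from h import *
o=robot.get_obs();t=o['tool_pos'];s=snap('wrist');w=world(s);im=s['image'].astype(int)
wh=(im.min(-1)>70)&(im.max(-1)-im.min(-1)<50)
rel=w-t
m=wh&(abs(rel[...,0]+.03)<.1)&(abs(rel[...,1])<.03)&(rel[...,2]>.015)&(rel[...,2]<.045)
n,l,st,_=cv2.connectedComponentsWithStats(m.astype(np.uint8));k=1+np.argmax(st[1:,4]);p=w[l==k]
for _ in range(5):
    A=np.c_[p[:,:2],np.ones(len(p))];c=np.linalg.lstsq(A,p[:,2],rcond=None)[0];p=p[abs(A@c-p[:,2])<.003]
r=cv2.minAreaRect((p[:,:2]*1000).astype(np.float32));print(len(p),'plane',c,r)
far=np.percentile(p@np.r_[np.cos(o['ee_rot'][2]),np.sin(o['ee_rot'][2]),0],99.7);
yc=(np.percentile(p@np.r_[-np.sin(o['ee_rot'][2]),np.cos(o['ee_rot'][2]),0],[1,99]))
ca,sa=np.cos(o['ee_rot'][2]),np.sin(o['ee_rot'][2]);m_=yc.mean()
print('top end mid',far*ca-m_*sa,far*sa+m_*ca,'width',np.diff(yc),'tool',t,o['ee_rot'],o['width'])
E
python3 pose4.py
```

```text
6080 plane [-0.01863436 -0.01209204  0.14367628] ((591.0457153320312, 178.93357849121094), (47.489471435546875, 49.87631607055664), 4.997716903686523)
top end mid 0.6144048360260017 0.18074532210213837 width [0.04826977] tool [0.6035356  0.17889514 0.10394674] [ 3.14122904 -0.14625286  0.07693111] 0.049626639469145646
```

Run:
```python
from h import *
o=robot.get_obs();Rc=R.from_euler('xyz',o['ee_rot']);Rt=R.from_euler('xyz',[np.pi,-.16,.122])
for dz in(-.05,-.0655):print((Rc.inv()*Rt).as_rotvec(),Rc.inv().apply([.006,.0022,dz])*100)
```

```text
[ 0.00726861  0.01314405 -0.04463136] [-0.12317725 -0.17513906  5.03612487]
[ 0.00726861  0.01314405 -0.04463136] [-0.34999578 -0.17570061  6.56943926]
```

Call:
move_arm --deltas '[0.007,0.013,-0.045,0.4,-0.18,1.5,1,0.007,0.013,-0.045,0,-0.18,4,1,0.007,0.013,-0.045,-0.12,-0.18,5,1,0.007,0.013,-0.045,-0.12,-0.18,5,1]'

```text
time: 17.85
tool_pos: [0.6091, 0.1808, 0.0522]
ee_rot: [3.141, -0.156, 0.122]
wrist_force: [-1.0, -0.5, -3.8]
width: 0.0496
finger_force: 30.0
```

```bash
python3 pose4.py
```

```text
6089 plane [-0.00733123 -0.01087399  0.08498216] ((596.4641723632812, 180.22076416015625), (47.62126922607422, 49.987552642822266), 6.998734474182129)
top end mid 0.619629436399653 0.1831152197514293 width [0.04827835] tool [0.60905757 0.18080666 0.05223492] [ 3.14087797 -0.15629117  0.12217349] 0.04958356551039165
```

Call:
move_arm --deltas '[0,0,0,-0.08,0,0.6,1,0,0,0,-0.17,0,1.2,1,0,0,0,-0.17,0,1.4,1,0,0,0,-0.17,0,1.4,1,0,0,0,-0.17,0,1.4,-0.7,0,0,0,-0.17,0,1.4,-0.7,0,0,0,-0.17,0,1.4,-0.7]'

```text
time: 18.6
tool_pos: [0.6123, 0.1816, 0.0427]
ee_rot: [3.142, -0.165, 0.122]
wrist_force: [-0.8, 0.7, 0.3]
width: 0.0703
finger_force: 0.0
```

```bash
python3 pose4.py
```

```text
6015 plane [-0.02733104 -0.00445222  0.0794128 ] ((598.2494506835938, 180.76254272460938), (49.79829025268555, 50.02361297607422), 6.972355365753174)
top end mid 0.6228089389175581 0.1836391061906088 width [0.04824821] tool [0.61226342 0.18157355 0.04267591] [ 3.14159105 -0.16501787  0.12232793] 0.07033611895689439
```

```bash
python3 -c "
from h import *
go(.6072,.1816,.028,.122)"
```

```text
turn [ 0.     -0.1647  0.0004] shift cm [-0.72 -0.07  1.35] t 18.65 w 0.073967757841152 F 0.0
```

Call:
move_arm --deltas '[0,0,0,0,0,0,-0.7,0,-0.165,0,-0.7,-0.05,0.6,-0.7,0,-0.165,0,-0.7,-0.05,1.3,-0.7,0,-0.165,0,-0.7,-0.05,1.3,-0.7,0,-0.165,0,-0.7,-0.05,1.3,-0.7]'

```text
time: 19.15
tool_pos: [0.607, 0.1814, 0.0278]
ee_rot: [3.141, -0.0, 0.122]
wrist_force: [0.2, -0.5, -1.0]
width: 0.0799
finger_force: 0.0
```

```bash
python3 tilt3.py;python3 pose4.py
```

```text
-29 333 -34.9
-23 684 -35.0
-17 697 -35.0
-11 760 -34.6
-5 740 -34.3
1 765 -34.3
7 880 -34.2
13 1410 -33.1
19 955 -15.3
25 274 29.5
31 282 29.4
37 268 29.5
43 277 29.4
49 264 29.5
F 0.0 w 0.07986450835887315 [0.60701002 0.18139595 0.02778052] t 19.15 f [ 0.17871002 -0.47553979 -0.98636423]
boss -1 175 [[-2.3, -32.1, -31.2], [2.5, -28.8, -22.9], [7.0, -25.4, -18.9]]
boss 1 158 [[-1.7, 26.5, -24.5], [3.0, 28.1, -22.5], [7.3, 31.4, -18.7]]
5819 plane [-0.03789617 -0.00572736  0.08589364] ((600.41796875, 180.92958068847656), (46.57086181640625, 50.03691482543945), 7.027835845947266)
top end mid 0.6231561086007998 0.18371496726712472 width [0.04822689] tool [0.60695431 0.18143137 0.02835603] [ 3.14149410e+00 -5.49387911e-04  1.22444129e-01] 0.08018432702949767
```

Call:
move_arm --deltas '[0,0,0,0.1,0,0,-0.5,0,0,0,0.1,0,0,-0.2,0,0,0,0.1,0,0,1,0,0,0,0.1,0,0,1,0,0,0,0.1,0,0,1,0,0,0,0.1,0,0,1]'

```text
time: 19.85
tool_pos: [0.6078, 0.1809, 0.0283]
ee_rot: [3.14, 0.002, 0.123]
wrist_force: [-2.4, -2.4, 5.6]
width: 0.0609
finger_force: 35.0
```

Call:
move_arm --deltas '[0,0,0,0,0,-0.5,1,0,0,0,0,0,-1.5,1,0,0,0,0,0,-3,1,0,0,0,0,0,-3.5,1,0,0,0,0,0,-3.5,1]'

```text
time: 20.35
tool_pos: [0.6093, 0.1823, 0.0647]
ee_rot: [-3.14, -0.002, 0.122]
wrist_force: [0.7, -0.9, -2.0]
width: 0.0612
finger_force: 30.4
```

```bash
python3 tilt3.py
```

```text
-35 391 -22.3
-29 478 -24.5
-23 493 -26.8
-17 564 -29.0
-11 565 -30.7
-5 605 -33.0
1 623 -35.2
7 720 -37.4
13 1373 -31.9
19 1158 -17.0
F 30.37619329523295 w 0.06117038518757424 [0.60927642 0.18231577 0.06470885] t 20.35 f [ 0.68749966 -0.90107898 -1.96073681]
boss -1 533 [[-5.0, -33.0, -46.8], [3.7, -31.7, -29.6], [8.7, -27.1, -21.5]]
boss 1 526 [[-5.4, 28.2, -46.8], [5.3, 29.8, -33.3], [9.3, 32.4, -21.1]]
```

The box is on the pins and swings freely at 30 N. I lift it on until it hangs.

Call:
move_arm --deltas '[0,0,0,0,0,-1,1,0,0,0,0,0,-2.5,1,0,0,0,0,0,-4.5,1,0,0,0,0,0,-7,1,0,0,0,0,0,-9.5,1,0,0,0,0,0,-12,1,0,0,0,0,0,-13,1,0,0,0,0,0,-13.5,1]'

```text
time: 21.2
tool_pos: [0.6087, 0.1818, 0.1998]
ee_rot: [-3.141, -0.001, 0.122]
wrist_force: [-0.8, -0.2, -2.9]
width: 0.0614
finger_force: 30.1
```

```bash
python3 tilt3.py
```

```text
-47 183 6.5
-41 121 0.5
-35 234 -5.0
-29 251 -10.7
-23 264 -17.1
-17 371 -21.8
-11 374 -27.6
-5 385 -33.3
1 658 -38.5
7 1091 -35.6
13 1043 -29.4
19 954 -23.1
25 466 -18.1
F 30.10103934444487 w 0.06139483146290886 [0.60871709 0.18181474 0.19979743] t 21.2 f [-0.78084225 -0.18400785 -2.92660807]
boss -1 539 [[-4.7, -33.2, -45.8], [3.8, -31.7, -28.2], [8.5, -26.7, -21.4]]
boss 1 551 [[-4.8, 27.5, -46.7], [6.4, 29.7, -32.8], [9.5, 32.3, -20.8]]
```

It hangs at about 44° at 30 N per finger. I ease in small steps, reading the force each time.

Call:
move_arm --deltas '[0,0,0,0,0,0,-0.28,0,0,0,0,0,0,-0.29]'

```text
time: 21.45
tool_pos: [0.6073, 0.1814, 0.1956]
ee_rot: [3.141, 0.005, 0.122]
wrist_force: [0.1, 0.6, -2.0]
width: 0.061
finger_force: 30.1
```

Call:
move_arm --deltas '[0,0,0,0,0,0,-0.298]'

```text
time: 21.55
tool_pos: [0.6074, 0.1814, 0.1958]
ee_rot: [3.141, 0.005, 0.122]
wrist_force: [-0.7, 0.2, -2.9]
width: 0.061
finger_force: 30.1
```

Call:
move_arm --deltas '[0,0,0,0,0,0,-0.303]'

```text
time: 21.65
tool_pos: [0.6076, 0.1814, 0.1964]
ee_rot: [3.141, 0.004, 0.122]
wrist_force: [0.1, 0.2, -2.2]
width: 0.0609
finger_force: 30.1
```

Call:
move_arm --deltas '[0,0,0,0,0,0,-0.305]'

```text
time: 21.75
tool_pos: [0.6079, 0.1815, 0.197]
ee_rot: [3.141, 0.003, 0.122]
wrist_force: [-0.0, 0.6, -2.6]
width: 0.0611
finger_force: 30.1
```

Call:
move_arm --deltas '[0,0,0,0,0,0,-0.31]'

```text
time: 21.85
tool_pos: [0.608, 0.1815, 0.1973]
ee_rot: [3.141, 0.002, 0.122]
wrist_force: [-0.2, -0.3, -2.7]
width: 0.0611
finger_force: 30.1
```

Call:
move_arm --deltas '[0,0,0,0,0,0,-0.313]'

```text
time: 21.95
tool_pos: [0.608, 0.1815, 0.1976]
ee_rot: [3.141, 0.002, 0.122]
wrist_force: [-0.6, -0.1, -2.7]
width: 0.0621
finger_force: 15.7
```

Call:
move_arm --deltas '[0,0,0,0,0,0,-0.313]'

```text
time: 22.05
tool_pos: [0.608, 0.1815, 0.1976]
ee_rot: [3.141, 0.002, 0.122]
wrist_force: [0.2, 0.6, -2.6]
width: 0.0617
finger_force: 15.1
```

```bash
python3 tilt3.py
```

```text
-5 627 -36.1
1 887 -34.6
7 865 -32.4
13 859 -30.4
19 874 -28.2
25 452 -26.0
F 15.098105957731605 w 0.06169133034650647 [0.60802657 0.18148296 0.1975527 ] t 22.05 f [ 0.17975323  0.55237949 -2.58974088]
boss -1 527 [[-4.8, -33.4, -46.1], [3.3, -32.1, -28.6], [8.1, -26.9, -21.3]]
boss 1 557 [[-4.5, 27.2, -46.4], [5.6, 30.1, -32.3], [9.4, 32.4, -21.3]]
```

It is stable at 15 N and about 19° from upright. I grip firmly now, and I'll take out the rest by pitching the tool, which is safer.

Call:
move_arm --deltas '[0,0,0,0,0,0,1,0,0,0,0,0,0,1,0,0,0,0,0,0,1,0,0.1,0,0,0,0,1,0,0.2,0,0,0,0,1,0,0.3,0,0,0,0,1,0,0.34,0,0,0,0,1,0,0.34,0,0,0,0,1]'

```text
time: 22.9
tool_pos: [0.606, 0.1814, 0.1972]
ee_rot: [3.141, -0.337, 0.123]
wrist_force: [0.0, -0.1, -2.3]
width: 0.0606
finger_force: 30.1
```

```bash
python3 tilt3.py
```

```text
-47 39 29.4
-11 33 -36.0
-5 693 -36.2
1 875 -34.5
7 880 -32.2
13 871 -29.8
19 882 -27.5
25 327 -25.0
F 30.083228681178298 w 0.0606275204587717 [0.60598457 0.18140885 0.1972132 ] t 22.9 f [ 0.0435813  -0.14670537 -2.30995838]
boss -1 536 [[-5.4, -32.9, -46.3], [3.1, -31.4, -29.1], [8.0, -27.1, -21.5]]
boss 1 572 [[-5.3, 27.0, -46.3], [5.9, 29.5, -32.0], [8.8, 32.4, -20.9]]
```

```bash
cat >> h.py <<'E'
def go6(x,y,z,rpy):
    o=robot.get_obs();Rc=R.from_euler('xyz',o['ee_rot']);Rt=R.from_euler('xyz',rpy)
    print('turn',np.round((Rc.inv()*Rt).as_rotvec(),4),'shift cm',np.round(Rc.inv().apply(np.array([x,y,z])-o['tool_pos'])*100,2),o['time'])
E
python3 -c "
from h import *
go6(.57,.02,.15,[np.pi,-.365,-.372])"
```

```text
turn [-0.1699  0.0275  0.4645] shift cm [-6.9  15.57  2.63] 22.95
```

Call:
move_arm --deltas '[-0.02,0.003,0.05,-0.7,1.5,0.3,1,-0.05,0.008,0.14,-2,4.5,0.8,1,-0.08,0.012,0.23,-3.4,7.8,1.3,1,-0.11,0.018,0.31,-4.8,11,1.8,1,-0.14,0.022,0.39,-6,13.5,2.3,1,-0.16,0.026,0.44,-6.6,15,2.5,1,-0.17,0.028,0.465,-6.9,15.6,2.6,1,-0.17,0.028,0.465,-6.9,15.6,2.6,1]'

```text
time: 23.75
tool_pos: [0.5714, 0.0195, 0.1501]
ee_rot: [-3.141, -0.366, -0.374]
wrist_force: [0.1, 1.0, -3.8]
width: 0.0606
finger_force: 30.1
```

```bash
python3 tilt3.py; python3 -c "
from h import *
print(robot.get_obs()['ee_rot'])
go6(.57,.02,.095,[np.pi,-.365,-.372])"
```

```text
-47 29 29.6
-11 74 -36.4
-5 743 -36.3
1 886 -34.5
7 878 -32.2
13 873 -29.9
19 880 -27.5
25 245 -25.1
F 30.1146567685646 w 0.06055789993681569 [0.57139864 0.01950805 0.15008083] t 23.75 f [ 0.08266717  1.00914504 -3.75816574]
boss -1 538 [[-5.9, -32.8, -46.3], [2.6, -31.3, -29.1], [7.5, -26.9, -21.5]]
boss 1 582 [[-5.6, 26.8, -46.4], [5.2, 29.7, -32.4], [8.5, 32.2, -20.9]]
[-3.14020174 -0.36622006 -0.3727957 ]
turn [-0.0011 -0.0012 -0.0007] shift cm [-2.13  0.07  5.12] 23.8
```

Call:
move_arm --deltas '[0,0,0,-0.4,0,0.9,1,0,0,0,-0.9,0,2.3,1,0,0,0,-1.4,0,3.7,1,0,0,0,-1.8,0,4.7,1,0,0,0,-2.0,0,5.2,1,0,0,0,-2.1,0,5.5,1,0,0,0,-2.15,0,5.6,1,0,0,0,-2.2,0,5.7,1]'

```text
time: 24.6
tool_pos: [0.5715, 0.0199, 0.0899]
ee_rot: [-3.14, -0.368, -0.373]
wrist_force: [0.4, -0.9, -1.4]
width: 0.0607
finger_force: 30.1
```

```bash
python3 tilt3.py; python3 -c "
from h import *
print(robot.get_obs()['ee_rot'])"
```

```text
-47 34 29.4
-11 71 -36.2
-5 744 -36.4
1 888 -34.5
7 873 -32.2
13 874 -29.9
19 870 -27.5
25 250 -25.1
F 30.107042096788064 w 0.06068646616242491 [0.57154466 0.01990506 0.08989144] t 24.6 f [ 0.43783445 -0.94200612 -1.39621826]
boss -1 539 [[-5.9, -32.8, -46.2], [2.5, -31.3, -29.2], [7.4, -26.9, -21.8]]
boss 1 580 [[-5.5, 26.8, -46.4], [5.0, 29.7, -32.5], [8.4, 32.2, -20.9]]
[-3.14034361 -0.36750514 -0.37313927]
```

Call:
move_arm --deltas '[0,0,0,-0.05,0,0.1,1,0,0,0,-0.07,0,0.18,1,0,0,0,-0.09,0,0.24,1,0,0,0,-0.09,0,0.24,1,0,0,0,-0.09,0,0.24,1]'

```text
time: 25.15
tool_pos: [0.571, 0.0198, 0.0865]
ee_rot: [-3.141, -0.366, -0.373]
wrist_force: [-0.3, 0.3, -2.3]
width: 0.0607
finger_force: 30.1
```

```bash
python3 tilt3.py|grep -v boss; python3 -c "
from h import *
print(robot.get_obs()['ee_rot'])"
```

```text
-47 38 29.6
-11 68 -36.6
-5 744 -36.4
1 875 -34.5
7 880 -32.2
13 872 -29.9
19 887 -27.5
25 244 -25.0
F 30.106709850369953 w 0.0606582158513946 [0.57096938 0.01983852 0.08652667] t 25.15 f [-0.30790649  0.25984549 -2.31033246]
[-3.14082624 -0.36654915 -0.37303333]
```

Call:
move_arm --deltas '[0,0,0,-0.03,0,0.08,1,0,0,0,-0.06,0,0.15,1,0,0,0,-0.06,0,0.15,1]'

```text
time: 25.5
tool_pos: [0.5716, 0.0198, 0.0858]
ee_rot: [-3.14, -0.368, -0.373]
wrist_force: [-0.6, -0.1, 0.6]
width: 0.0611
finger_force: 30.3
```

Call:
move_arm --deltas '[0,0,0,0,0,0,1]'

```text
time: 25.6
tool_pos: [0.5716, 0.0198, 0.0858]
ee_rot: [-3.14, -0.368, -0.373]
wrist_force: [-0.7, 0.5, 0.4]
width: 0.0608
finger_force: 30.3
```

The foot is on the bench and the weight is gone from the wrist. I press a touch and let go.

Call:
move_arm --deltas '[0,0,0,-0.02,0,0.06,1,0,0,0,-0.02,0,0.06,1,0,0,0,-0.02,0,0.06,-0.35,0,0,0,-0.02,0,0.06,-0.45,0,0,0,-0.02,0,0.06,-0.7,0,0,0,-0.02,0,0.06,-0.7,0,0,0,-0.02,0,0.06,-0.7]'

```text
time: 26.3
tool_pos: [0.5711, 0.0197, 0.0842]
ee_rot: [-3.141, -0.367, -0.373]
wrist_force: [0.6, 0.3, 3.1]
width: 0.0799
finger_force: 1.7
```

```bash
cat > stand.py <<'E'
from h import *
o=robot.get_obs();t=o['tool_pos'];s=snap('wrist');w=world(s);im=s['image'].astype(int)
wh=(im.min(-1)>70)&(im.max(-1)-im.min(-1)<50)
import sys;c0=np.array(eval(sys.argv[1]));zt=eval(sys.argv[2])
m=wh&(abs(w[...,2]-zt)<.006)&(np.hypot(w[...,0]-c0[0],w[...,1]-c0[1])<.05)
n,l,st,_=cv2.connectedComponentsWithStats(m.astype(np.uint8));k=1+np.argmax(st[1:,4]);p=w[l==k]
A=np.c_[p[:,:2]-p[:,:2].mean(0),np.ones(len(p))];c=np.linalg.lstsq(A,p[:,2],rcond=None)[0]
print(len(p),'slope,z',c,cv2.minAreaRect((p[:,:2]*1000).astype(np.float32)),'tool',t,o['ee_rot'],o['time'],o['width'])
E
python3 stand.py "(.575,.02)" .12
```

```text
4998 slope,z [0.03143427 0.08890882 0.11966499] ((564.662353515625, 11.982131958007812), (50.34660720825195, 34.6864128112793), 73.60680389404297) tool [0.5710708  0.01970802 0.08423823] [-3.14110824 -0.36672622 -0.37285952] 26.3 0.0799127545663719
```

One finger seems to be pressing down on the -y pin: the box leans 5° and the wrist reads +3 N. I ease upward gently.

Call:
move_arm --deltas '[0,0,0,0.04,0,-0.1,-0.7,0,0,0,0.08,0,-0.2,-0.7,0,0,0,0.12,0,-0.3,-0.7,0,0,0,0.15,0,-0.4,-0.7]'

```text
time: 26.75
tool_pos: [0.5703, 0.0199, 0.0877]
ee_rot: [-3.141, -0.365, -0.373]
wrist_force: [0.2, 0.4, 1.0]
width: 0.0798
finger_force: 0.0
```

```bash
python3 stand.py "(.575,.02)" .12;python3 tilt3.py|tail -2
```

```text
4753 slope,z [0.00517794 0.01173916 0.11811699] ((567.9764404296875, 21.519458770751953), (50.09406280517578, 34.1333122253418), 74.31072998046875) tool [0.57033039 0.01988915 0.08774562] [-3.14136858 -0.36483413 -0.37294284] 26.75 0.0798398163590305
boss -1 273 [[-4.4, -31.9, -31.7], [2.7, -28.7, -23.1], [8.9, -25.3, -18.7]]
boss 1 94 [[1.6, 25.4, -20.9], [6.4, 26.5, -19.0], [10.9, 29.3, -15.1]]
```

The box stands upright by itself at (0.568,0.0215), yaw about -15.7°. I retreat straight up.

Call:
move_arm --deltas '[0,0,0,0.4,0,-1,-0.7,0,0,0,1.2,0,-3,-0.7,0,0,0,2.2,0,-5.6,-0.7,0,0,0,3.2,0,-8.4,-0.7,0,0,0,4,0,-10.4,-1,0,0,0,4,0,-10.4,-1]'

```text
time: 27.45
tool_pos: [0.5735, 0.0198, 0.206]
ee_rot: [-3.137, -0.375, -0.374]
wrist_force: [0.5, 0.0, 0.1]
width: 0.0919
finger_force: 0.0
```

```bash
python3 stand.py "(.57,.02)" .12;python3 -c "
from h import *
go6(.568,.0215,.2,[np.pi,0,1.297])"
```

```text
1750 slope,z [ 0.00017711 -0.00201668  0.11776862] ((568.0762939453125, 23.33123779296875), (50.10680389404297, 35.10198974609375), 74.68738555908203) tool [0.57348845 0.01979547 0.20599561] [-3.13700741 -0.37546081 -0.37430784] 27.45 0.09188221985301868
turn [ 0.3073 -0.2821 -1.6491] shift cm [-0.51 -0.01  0.1 ] 27.5
```

Call:
move_arm --deltas '[0.307,-0.282,-1.649,-0.5,0,0.1,-1,0.307,-0.282,-1.649,-0.5,0,0.1,-1,0.307,-0.282,-1.649,-0.5,0,0.1,-1,0.307,-0.282,-1.649,-0.5,0,0.1,-1,0.307,-0.282,-1.649,-0.5,0,0.1,-1,0.307,-0.282,-1.649,-0.5,0,0.1,-1,0.307,-0.282,-1.649,-0.5,0,0.1,-1,0.307,-0.282,-1.649,-0.5,0,0.1,-1]'

```text
time: 28.3
tool_pos: [0.5658, 0.0212, 0.1949]
ee_rot: [3.081, -0.094, 0.819]
wrist_force: [0.0, -0.2, 1.0]
width: 0.0938
finger_force: 0.0
```

```bash
python3 -c "
from h import *
go6(.568,.0215,.2,[np.pi,0,1.3])"
```

```text
turn [ 0.082  -0.078  -0.4835] shift cm [ 0.22  0.16 -0.48] 28.3
```

Call:
move_arm --deltas '[0.082,-0.078,-0.484,0.2,0.1,-0.3,-1,0.082,-0.078,-0.484,0.2,0.1,-0.3,-1,0.082,-0.078,-0.484,0.2,0.1,-0.3,-1,0.082,-0.078,-0.484,0.2,0.1,-0.3,-1,0.082,-0.078,-0.484,0.2,0.1,-0.3,-1,0.082,-0.078,-0.484,0.2,0.1,-0.3,-1]'

```text
time: 28.9
tool_pos: [0.568, 0.0221, 0.1988]
ee_rot: [3.139, -0.001, 1.294]
wrist_force: [0.3, -0.7, 0.7]
width: 0.0943
finger_force: 0.0
```

```bash
python3 stand.py "(.57,.02)" .12;python3 -c "
from h import *
go6(.568,.0225,.08,[np.pi,0,1.3])
s=snap('top');w=world(s);x=w[...,2];im=s['image'].astype(int)
m=(abs(x-.119)<.007)&(np.hypot(w[...,0]-.568,w[...,1]-.022)<.045)
print(m.sum(),cv2.minAreaRect((w[m][:,:2]*1000).astype(np.float32)) if m.sum()>9 else '')"
```

```text
1789 slope,z [-0.00377854 -0.00750196  0.1178896 ] ((569.0247192382812, 23.56784439086914), (49.490821838378906, 34.02198028564453), 72.02208709716797) tool [0.56802757 0.0220772  0.19884234] [ 3.13922287e+00 -9.22826441e-04  1.29401967e+00] 28.9 0.09431581375132135
turn [ 0.0032 -0.0011 -0.0059] shift cm [ 0.03 -0.06 11.93] 28.95
65 ((564.1966552734375, 4.084017753601074), (32.231239318847656, 17.246259689331055), 11.594882011413574)
```

Call:
move_arm --deltas '[0,0,0.012,0.13,0.03,2.5,-1,0,0,0.012,0.13,0.03,6,-1,0,0,0.012,0.13,0.03,9.5,-1,0,0,0.012,0.13,0.03,11.5,-0.7,0,0,0.012,0.13,0.03,12.5,-0.4,0,0,0.012,0.13,0.03,12.5,-0.1,0,0,0.012,0.13,0.03,12.5,0.1,0,0,0.012,0.13,0.03,12.5,0.2]'

```text
time: 29.8
tool_pos: [0.5713, 0.0231, 0.0776]
ee_rot: [3.133, -0.002, 1.283]
wrist_force: [-0.0, -0.1, 0.0]
width: 0.0574
finger_force: 0.0
```

Call:
move_arm --deltas '[0,0,0,0,0,0,1,0,0,0,0,0,0,1,0,0,0,0,0,0,1,0,0,0,0,0,0,1]'

```text
time: 30.2
tool_pos: [0.5702, 0.0232, 0.0761]
ee_rot: [3.136, -0.002, 1.283]
wrist_force: [-0.5, -0.0, 2.3]
width: 0.0337
finger_force: 29.9
```

```bash
python3 stand.py "(.57,.02)" .12
```

```text
4901 slope,z [-0.00665179 -0.00709052  0.1179435 ] ((569.6467895507812, 23.603513717651367), (49.467979431152344, 34.08713150024414), 74.0842056274414) tool [0.57024597 0.02320908 0.07607964] [ 3.13584895e+00 -1.73423709e-03  1.28303340e+00] 30.2 0.03374531118605563
```

The box is gripped front and back (34 mm) and centred. I lift and carry it over the bay.

Call:
move_arm --deltas '[0,0,0,0,0,-1,1,0,0,0,0,0,-3,1,0,0,0,0,0,-6,1,0,0,0,0,0,-9,1,0,0,0,0,0,-12,1,0,0,0,0,0,-14.5,1,0,0,0,0,0,-16,1,0,0,0,0,0,-16,1]'

```text
time: 31.05
tool_pos: [0.5702, 0.0231, 0.2381]
ee_rot: [3.132, -0.003, 1.283]
wrist_force: [0.4, 0.3, -2.1]
width: 0.0339
finger_force: 29.9
```

```bash
python3 -c "
from h import *
go6(.4935,-.218,.238,[np.pi,0,1.199])"; python3 stand.py "(.57,.02)" .28
```

```text
turn [ 0.0094 -0.0029  0.0841] shift cm [-25.3   -0.52  -0.06] 31.05
5001 slope,z [-0.004841   -0.01330932  0.27987332] ((569.4918212890625, 23.523143768310547), (49.48988342285156, 36.66935729980469), 74.31867218017578) tool [0.5702451  0.02311406 0.23810992] [ 3.13203184e+00 -2.50877309e-03  1.28307036e+00] 31.05 0.033899144559120346
```

Call:
move_arm --deltas '[0.009,-0.003,0.03,-2,0,0,1,0.009,-0.003,0.06,-6,-0.1,0,1,0.009,-0.003,0.084,-10.5,-0.2,0,1,0.009,-0.003,0.084,-15,-0.3,0,1,0.009,-0.003,0.084,-19,-0.4,0,1,0.009,-0.003,0.084,-22.5,-0.5,0,1,0.009,-0.003,0.084,-24.7,-0.5,0,1,0.009,-0.003,0.084,-25.3,-0.5,0,1]'

```text
time: 31.9
tool_pos: [0.4908, -0.2197, 0.2323]
ee_rot: [-3.133, 0.001, 1.195]
wrist_force: [0.3, -0.2, -2.2]
width: 0.0339
finger_force: 29.9
```

Call:
move_arm --deltas '[0,0,0,0,0,0,1,0,0,0,0,0,0,1]'

```text
time: 32.1
tool_pos: [0.4927, -0.2168, 0.2341]
ee_rot: [-3.136, 0.0, 1.2]
wrist_force: [-0.1, 0.9, -2.8]
width: 0.0338
finger_force: 29.9
```

```bash
cat > bay.py <<'E'
from h import *
o=robot.get_obs();s=snap('wrist');w=world(s);x=w[...,2]
c=np.array([.4935,-.218])
U=np.array([np.cos(-.372),np.sin(-.372)]);V=np.array([-U[1],U[0]])
d=w[...,:2]-c;a=d@U;b=d@V
m=(x>.122)&(x<.138)&(abs(a)<.05)&(abs(b)<.065)&(abs(b)>.02)
for sg in(-1,1):
    k=m&(b*sg>0);print('cheek',sg,k.sum(), np.round(np.percentile(a[k]*1000,[1,99]),1) if k.sum() else '', np.round(np.percentile(b[k]*1000,[2,98]),1) if k.sum() else '')
    if k.sum()>30: 
        r=cv2.minAreaRect((w[k][:,:2]*1000).astype(np.float32));print(r)
for lo,hi in((.009,.02),(.002,.009)):
    k=(x>lo)&(x<hi)&(abs(a)<.04)&(abs(b)<.039);print(lo,k.sum(),np.round(np.percentile(a[k]*1000,[1,10,50,90,99]),1) if k.sum()>9 else '')
print(o['tool_pos'],o['ee_rot'])
E
python3 bay.py; python3 stand.py "(.4935,-.218)" .28
python3 -c "
from h import *
s=snap('wrist');save('pics/bay.png',s['image'])"
```

```text
cheek -1 0  
cheek 1 577 [-34.5  33.9] [38.1 45.5]
((508.3035583496094, -178.93360900878906), (7.789657115936279, 68.85977172851562), 68.61759948730469)
0.009 195 [-27.4 -25.9  21.6  25.9  27. ]
0.002 1098 [-39.3 -34.9   4.8  36.3  39.7]
[ 0.49266423 -0.21677122  0.23407914] [-3.13577224e+00  3.49489720e-04  1.20018418e+00]
4783 slope,z [-1.38448850e-02  1.53347189e-04  2.76341613e-01] ((492.6211853027344, -216.35740661621094), (49.28407669067383, 33.81184387207031), 68.9364242553711) tool [ 0.49283417 -0.21664042  0.23444013] [-3.13641885e+00  6.14893628e-04  1.20077072e+00] 32.15 0.033499215075403134
```

View pics/bay.png

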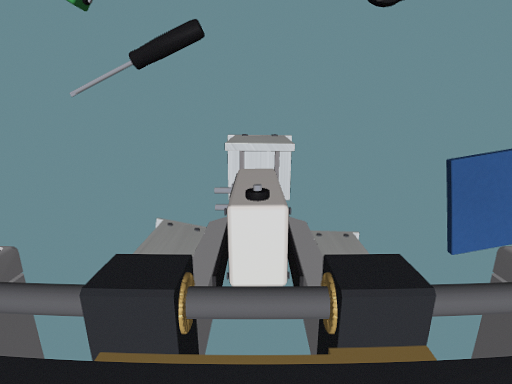

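The view shows the +y cheek top at (260,147), with the box centred on it and the toggles at left (215,190), which is the bay's front. I correct by 2 mm and descend partway.

Call:
move_arm --deltas '[0,0,0,-0.2,0.12,0,1,0,0,0,-0.2,0.12,0.5,1,0,0,0,-0.2,0.12,2,1,0,0,0,-0.2,0.12,4,1,0,0,0,-0.2,0.12,6.5,1,0,0,0,-0.2,0.12,9,1,0,0,0,-0.2,0.12,11,1,0,0,0,-0.2,0.12,12,1]'

```text
time: 33.05
tool_pos: [0.4906, -0.2192, 0.1112]
ee_rot: [-3.132, 0.001, 1.199]
wrist_force: [0.6, 0.2, -2.6]
width: 0.0337
finger_force: 29.9
```

Call:
move_arm --deltas '[0,0,0,0,0,0,1,0,0,0,0,0,0,1]'

```text
time: 33.25
tool_pos: [0.4927, -0.2204, 0.1155]
ee_rot: [-3.138, 0.002, 1.199]
wrist_force: [-0.3, -0.4, -2.1]
width: 0.0339
finger_force: 29.9
```

```bash
python3 bay.py; python3 stand.py "(.4935,-.218)" .153
```

```text
cheek -1 111 [-24.   23.4] [-44.1 -39.6]
((478.0102844238281, -256.8480529785156), (4.806798934936523, 48.64870834350586), 68.73313903808594)
cheek 1 1750 [-34.4  33.7] [21.6 45.6]
((505.1473388671875, -186.86679077148438), (24.931760787963867, 69.9935531616211), 68.32495880126953)
0.009 212 [-27.6 -26.4  22.2  26.2  27. ]
0.002 919 [-39.7 -37.5  29.   38.   39.8]
[ 0.49273291 -0.22042518  0.11547001] [-3.13829218e+00  1.56406508e-03  1.19906280e+00]
4671 slope,z [-0.02188583 -0.03513037  0.15759415] ((492.74560546875, -220.2127685546875), (50.01354217529297, 36.83281326293945), 69.52318572998047) tool [ 0.49316981 -0.22068532  0.11624648] [-3.13978712e+00  1.77810217e-03  1.19902970e+00] 33.3 0.03399055615728211
```

Box and bay centres agree within 2 mm, so I lower the rest of the way gently.

Call:
move_arm --deltas '[0,0,0,0.12,0,0.5,1,0,0,0,0.12,0,1.2,1,0,0,0,0.12,0,2,1,0,0,0,0.12,0,2.6,1,0,0,0,0.12,0,3,1,0,0,0,0.12,0,3.2,1,0,0,0,0.12,0,3.3,1,0,0,0,0.12,0,3.3,1]'

```text
time: 34.15
tool_pos: [0.493, -0.2193, 0.0823]
ee_rot: [-3.138, 0.002, 1.199]
wrist_force: [0.2, -0.5, -2.6]
width: 0.0343
finger_force: 29.9
```

Call:
move_arm --deltas '[0,0,0,0,0,0.1,1,0,0,0,0,0,0.15,1,0,0,0,0,0,0.15,1]'

```text
time: 34.45
tool_pos: [0.4931, -0.2195, 0.0822]
ee_rot: [-3.139, 0.002, 1.199]
wrist_force: [-2.3, 1.1, 5.9]
width: 0.0341
finger_force: 30.0
```

```bash
python3 stand.py "(.4935,-.218)" .123; python3 bay.py
```

```text
5044 slope,z [-0.01968474 -0.01319002  0.12389131] ((492.78948974609375, -219.22853088378906), (49.83503341674805, 36.64472579956055), 69.58697509765625) tool [ 0.49312443 -0.21949686  0.08217397] [-3.13925680e+00  1.96511448e-03  1.19902128e+00] 34.45 0.03406819316333626
cheek -1 851 [-25.8  25.2] [-48.  -20.2]
((480.4271545410156, -250.06553649902344), (29.200870513916016, 54.019325256347656), 68.68599700927734)
cheek 1 2657 [-34.3  33.8] [20.5 45.7]
((505.126220703125, -187.3068389892578), (25.860971450805664, 70.24301147460938), 68.21135711669922)
0.009 151 [-27.5 -27.   23.5  26.3  26.7]
0.002 754 [-39.7 -37.2  30.4  38.2  39.9]
[ 0.49311116 -0.21952518  0.08216221] [-3.13923150e+00  2.01234536e-03  1.19904950e+00]
```

The foot is on the floor: the top is at z = 0.124, the standing reading plus 6 mm. I release and retreat.

Call:
move_arm --deltas '[0,0,0,0,0,0,1,0,0,0,0,0,0,0.2,0,0,0,0,0,0,0,0,0,0,0,0,0,-0.2,0,0,0,0,0,0,-0.2,0,0,0,0,0,-1,-0.2,0,0,0,0,0,-3,-0.2,0,0,0,0,0,-6,-0.2]'

```text
time: 35.35
tool_pos: [0.492, -0.2185, 0.1398]
ee_rot: [-3.134, 0.001, 1.199]
wrist_force: [-0.0, -0.7, -0.9]
width: 0.0564
finger_force: 0.0
```

Call:
move_arm --deltas '[0,0,0,0,0,-4,-0.2,0,0,0,0,0,-8,-0.2,0,0,0,0,0,-11,-0.2,0,0,0,0,0,-11,-0.2,0,0,0,0,0,-11,-0.2]'

```text
time: 35.85
tool_pos: [0.4939, -0.2194, 0.2516]
ee_rot: [-3.14, 0.002, 1.199]
wrist_force: [-0.1, 1.0, -0.3]
width: 0.0563
finger_force: 0.0
```

```bash
python3 stand.py "(.4935,-.218)" .124; python3 bay.py
```

```text
1362 slope,z [-0.00193237 -0.00396103  0.1239119 ] ((490.9732666015625, -219.65916442871094), (50.136478424072266, 35.97285079956055), 69.26827239990234) tool [ 0.49385821 -0.21938397  0.25155901] [-3.13985022e+00  1.78836724e-03  1.19910040e+00] 35.85 0.0563330556526644
cheek -1 681 [-34.8  33.1] [-48.2 -20.4]
((480.5331115722656, -249.83139038085938), (28.674776077270508, 69.38922119140625), 68.70311737060547)
cheek 1 609 [-34.7  33.8] [20.9 45.6]
((504.9169921875, -187.27447509765625), (25.53937530517578, 69.19039154052734), 68.26691436767578)
0.009 285 [-27.3 -26.3  22.3  26.1  26.9]
0.002 709 [-39.7 -36.9  21.2  37.5  39.7]
[ 0.49321247 -0.2190006   0.24978047] [-3.13645799e+00  1.28448495e-03  1.19912856e+00]
```

```bash
python3 -c "
from h import *
print(robot.close_job())"
```

```text
the job is handed in; nothing more can be done
None
```

The box stands released in the test bay, toggles to the front, and the job is handed in (about 36 s of robot time), though I don't know the verdict. It did not all go as instructed: the fixed 30 N grip let the box sag on the pins, so the level lift that should have met step 1 was first done by the box's flat sides. While I loosened the grip for the hang, the box once slipped and fell about 10 cm back onto its cradle. I then retook it by the pins, eased the grip until it hung about 19° off upright, gripped firmly, and tilted the tool to bring it vertical. The last measurement in the bay shows it upright, about 2 mm off centre and square; I never moved the arm onto the mouse, screwdriver or jar, but did not re-measure them.

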